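# Rack the dye bottle and latch the cabinet door

## Robot

A 7-joint arm with a two-finger parallel gripper is mounted at the origin on a cart in front of the work surface, level with it; the furniture and walls round the work are solid. World frame = base frame: x ahead of the robot, y to its left, z up, the work surface at z = 0. Lengths are in mm, angles in rad, forces in N, time in s.
With the tool pointing down it reaches from about 350 to 900 mm from the base axis. Payload 8.1 kg.
Tool frame: the origin (TCP) lies on the centre line of the jaws, within the pads' length; the fingertips stand 8 mm ahead of it and the grasp point (between the pads) lies 11 mm behind it; y points along the fingers, x is the direction in which the jaws open and shut, and the axes are right-handed (so a half turn about y gives the same grasp; the last joint's range is limited). The gripper opens to 92 mm and grips with 3 to 60 N. Pads are 19 mm wide; open, the fingers measure 130 mm over their backs; the gripper's body (75 mm by 190 mm) begins 47 mm behind the grasp point.
Start: joints at [1.105, 0.434, 0.025, 1.573, -0.012, 1.134, -0.075], TCP at [221.786, -584.341, 197.042] pointing down, gripper open.
Joint ranges: [-2.62, 2.62], [-0.44, 2.09], [-1.27, 1.32], [0.08, 2.57], [-1.32, 4.46], [0.12, 2], [-2.74, 2.74]. Speed limits (rad/s): [2.22, 2.22, 3.01, 3.01, 3.14, 3.14, 3.14].

## Interface

Orientations are given as a unit quaternion [x, y, z, w].
In Python, from rig import env, viewer, spotter gives the robot as it stands.
- The arm moves only by the tool step_arm, never from a script. Its argument "motion" is a list of rows, each an object of numbers: "dx", "dy", "dz": the shift along the tool's x, y, z scaled (see below); "ax", "ay", "az": the turn, a rotation vector about the tool's x, y, z scaled (see below); "gripper": the opening, from 0 (shut) to 1 (fully open). In form: [{"dx": .., "dy": .., "dz": .., "ax": .., "ay": .., "az": .., "gripper": ..}, ...]. A call has 1 to 5 rows; each row is the pose to reach, as a shift and turn from the pose commanded when the call began, along the tool's axes at that moment; what a row does not reach only later rows make up. The controller multiplies each number of a shift by 500 mm and each number of a turn by 30 degrees. A row lasts 1/12 s, in which the tool goes at most 41.7 mm and 7.16 degrees, less where a joint would pass 70% of its speed; a pose out of reach is approached as far as the arm can. A call with a number of a shift or a turn outside -1 to 1 is refused whole. A call with a gripper value outside its range is refused whole. The fingers move at their own pace and stop on an object; "grip_force" is the grip in N (left out, the last holds). Time passes only in rows, so rows that repeat a pose let the fingers close. It gives the time, the measured TCP pose, the force and the opening at its end, in the units of the state.
- env.sense(): the state, without advancing time (a new reading comes with each control period).
- viewer.camera(name): name is "side" or "top" or "wrist"; returns (picture, depth): 480x640x3 uint8, red, green, blue; 480x640 float32, mm along the optical axis (not along the pixel's ray), 0 where there is no reading.
- viewer.camera_params(name): a dict with "camera_matrix" (3x3 intrinsics, pixels), "k1" (the pictures are not rectified: a ray, as slopes to the right and down, at radius r is drawn at 1 + k1 r^2 times it, then the intrinsics apply), "origin" and "attitude" of the camera in the world; the wrist camera has in their place "tool_from_camera" (4x4, takes a point from camera to tool coordinates, whose origin is the TCP and whose axes are the tool frame's). Camera axes: x right, y down, z forward; pixel columns grow to the right and rows downward; lengths in mm; the calibration is good to about 2 mm. A picture is of the moment at which its call begins: read the wrist's pose just before it. camera_params takes no time and is no camera call.
- env.hand_in(): hands the job in, once; it reports no verdict.
Trained networks look in the newest picture that a camera, given by its name, has taken for a name from the list of things; names that differ only in an ending like _2 or _b are one class to them, and where a whole thing is asked for, a point or a joint stands for the part that bears it (a point fixed in the world has none). Each returns a list of dicts, best first, with "score" (0 to 1); they miss things now and then, are a little off and sometimes report something else, mostly with a low value. They report only what shows in the picture. A call takes as long as a camera call. They do not tell look-alikes from the thing itself.
- spotter.look_for(target, camera): "pixel" ([column, row] in pixels, amid what is visible of it).
- spotter.masks_of(target, camera): "region" (480x640 bool, what is visible of it) and "pixel" ([column, row] in pixels, amid what is visible of it).
- spotter.landmark_of(target, camera): "pixel" ([column, row] in pixels: a listed point, or the origin of a listed thing).
The state is a dict: "clock": time; "joints": joint angles; "joint_vel": joint speeds; "joint_efforts": joint torques, N m; "eef_pos": TCP position; "tcp_rot": TCP orientation; "contact_force": force on the tool from outside, world axes, zero at the start; "torque": the same for the moment, N m; "finger_gap": opening from 0.0 (shut) to 1.0 (fully open).
Only numpy, scipy, OpenCV 4.12 (cv2) and the standard library are available. Lean on these libraries where they do the work, as an engineer would, in place of code of your own. Each camera call takes 0.05 s, during which the arm holds its last target.

## Task

Stand the dye bottle upright in the rack on the inside of the dye cabinet's open door. Then push the door shut, gently and without slamming or forcing it, until its spring latch snaps in and holds it; leave the bottle standing in the rack and do not disturb the other things.

Things in the scene. Friction and masses are not known exactly. Their poses are not given: they have to be found in the camera images.
- dye_bottle: Amber dye bottle with black screw cap and a white-and-red paper label, 42 mm across, 85 mm high (straight body up to about 50 mm, then shoulder and cap; grip the body 45 to 50 mm up). Origin: centre of its underside; z up. Loose, 0.04 to 0.12 kg.
- dye_cabinet: Small grey sheet-steel cabinet fixed to the table, 160 deep x 200 wide x 102 high (mm), open at its front. Origin: centre of its underside; x points from front to back, y to its left side (where the hinge is), z up. Front edges of its walls at x = -80 mm. It stands elsewhere and turned in every start.
- rack_floor (a point): Centre of the floor of the bottle rack on the door's inner face, where the bottle shall stand; swings with the door. Pocket open at the top, 60 mm along the door (y, towards the hinge) x 50 mm (x, out of the inner face), walls 24 mm high. 34 mm off the inner face, 95 mm from the hinge, 12 mm above the table. The door's top edge is 90 mm above it: keep the gripper's body above that.
- door_hinge (a point): Point on the door's upright hinge line, at the left end of the cabinet's front, in the plane of the door's inner face, 80 mm above the table. Turns with the door: y points from the door's free end to the hinge, x out of its inner face (into the cabinet when shut).
- push_spot (a point): Point on the door's flat outer face, 155 mm from the hinge line, 80 mm above the table, 22 mm below the door's top edge: a good place to push. Moves with the door; its x axis is the way to push. Door 200 wide, 96 high, 12 thick. A black knob, 18 mm diameter, stands 13 mm out of this face, 44 mm lower and 15 mm nearer the free end.
- cabinet_door (a joint): Door angle, rad: 0 parallel to the cabinet's front, 1.57 straight out; opens clockwise seen from above; stays where left (hinge friction 0.12 N m). Latched it rests anywhere from about 0.02 to -0.055: the keeper sits in slotted holes, set anew each time, unmeasured. 1.5 mm past the snap is a hard stop. Nearly shut, do not press it with over 20 N; never swing it shut above 2 rad/s.
- latch_tongue (a joint): How far the sloped spring tongue at the door's free end is pushed back into its case, m: 0 fully out (before it meets the keeper, and again once snapped in behind it), about 0.006 on top of the keeper's lip. The slope meets the lip 13 to 16 mm before home; the push at push_spot rises from 4 to about 11 to 15 N, drops to nearly nothing at the snap, and rises steeply at the stop.
- drop_bottle: Small brown bottle, 30 mm across, 62 mm high, standing at the back inside the cabinet; leave it. Origin: centre of its underside.
- steel_cup: Steel measuring cup, 72 mm across, 82 mm high, on the table; leave it. Origin: centre of its underside.
- tub_lid_up: Pink tub lid, 98 mm across, 16 mm high, lying open side up among the tubs; leave it. Origin: centre of its underside.
Not all that is in view belongs to the job. Of the things that look like the dye_bottle, the middle-sized one is meant.

How it is judged (in metres and radians):
On the way:
1. the dye bottle stands upright and let go in the rack of the still open door (horizontal distance between dye_bottle and rack_floor below 0.015 m and z of dye_bottle in the frame of rack_floor between -0.004 and 0.004 m and angle between dye_bottle's own z axis and vertical below 0.12 rad and contact force between the fingers and dye_bottle below 0.1 N and value of joint cabinet_door above 0.6 rad), for 0.3 s.
At the end, for the whole second after the job is handed in: The door is shut with its tongue snapped in behind the keeper (door angle below 0.023 rad, tongue fully out to within 0.3 mm) and at rest, and the dye bottle stands upright (within 0.12 rad) in the door's rack, within 15 mm of its centre and 4 mm of its floor (value of joint cabinet_door below 0.023 rad and value of joint latch_tongue below 0.0003 m and velocity of joint cabinet_door between -0.02 and 0.02 rad/s and horizontal distance between dye_bottle and rack_floor below 0.015 m and z of dye_bottle in the frame of rack_floor between -0.004 and 0.004 m and angle between dye_bottle's own z axis and vertical below 0.12 rad); the robot touches nothing.
It fails at once if the nearly shut door (below 0.12 rad) is forced against its latch or stop with more than 20 N (value of joint cabinet_door below 0.12 rad and contact force between any of the fingers, the arm and cabinet_door above 20 N).
It fails at once if the door is slammed: it closes faster than 2 rad/s (velocity of joint cabinet_door below -2 rad/s).
It fails at once if the dye bottle is tipped by more than 0.6 rad (angle between dye_bottle's own z axis and vertical above 0.6 rad).
It fails at once if another thing is pushed more than 30 mm away (distance of any of drop_bottle, steel_cup, tub_lid_up from where it was at the start of the episode above 0.03 m).
It also fails if it takes over 72 s, if anything falls off the work surface, if the arm or the gripper's body presses on something with over 40 N, if the wrist force passes 120 N, or if a joint passes its speed limit or range.

## Working session

There is one attempt and no reset: what is moved stays moved. The work goes in short steps, Python scripts to look and compute and a tool call to move; the robot and the scene stay as the last step left them, time stands still between calls to the robot, and variables do not carry over. Pictures are saved under pics/ and viewed, and the job is handed in when it is done.

Besides the shell and the picture viewer there is one more tool, called after "Call:" in YAML: its name, and indented under it one key for each argument. step_arm: Moves the arm, as the interface text tells. Shifts and turns lie within -1 to 1; 1 stands for 500 mm of shift or 30 degrees of turn. Its arguments: {"type":"object","properties":{"motion":{"type":"array","items":{"type":"object","properties":{"dx":{"type":"number"},"dy":{"type":"number"},"dz":{"type":"number"},"ax":{"type":"number"},"ay":{"type":"number"},"az":{"type":"number"},"gripper":{"type":"number"}}}},"grip_force":{"type":"number"}},"required":["motion"]}

```bash
ls -la; mkdir -p pics; python3 - <<'E'
from rig import env, viewer, spotter
import cv2
print(env.sense())
for n in ("side","top","wrist"):
    p,d=viewer.camera(n); cv2.imwrite(f"pics/{n}0.png",p[:,:,::-1]); print(n,viewer.camera_params(n))
E
```

```text
total 12
drwxr-xr-x  3 agent agent 4096 Dec  6 13:21 .
drwxr-xr-x 23 root  root  4096 Dec  6 13:21 ..
drwxr-xr-x  2 agent agent 4096 Dec  6 13:21 pics
{'clock': 0.0, 'joints': array([ 1.10543108,  0.43521458,  0.02495841,  1.57409666, -0.01156001,
        1.13401569, -0.07506993]), 'joint_vel': array([ 0.00054653, -0.00041808, -0.00048886, -0.00021923, -0.00041082,
        0.00115578,  0.0014981 ]), 'joint_efforts': array([-1.10494395e-03, -6.67857885e+01,  9.84285213e-01, -3.14459074e+01,
       -6.06830930e-02,  4.28323529e-02,  1.37538941e-04]), 'eef_pos': array([ 221.52388859, -583.82017089,  196.25025234]), 'tcp_rot': array([-0.58172352,  0.4021003 , -0.40111056,  0.58225717]), 'contact_force': array([0.57085465, 0.08202226, 0.00902449]), 'torque': array([ 0.06518658, -0.03044748, -0.00938177]), 'finger_gap': 0.9953747643863013}
side {'camera_matrix': array([[586.16736242,   0.        , 310.57224063],
       [  0.        , 586.16736242, 239.98455264],
       [  0.        ,   0.        ,   1.        ]]), 'k1': -0.07947808282850095, 'origin': array([-374.63098022,  549.73311555,  
[... 297 characters left out ...]
igin': array([435.945165  , -56.45385158, 925.34618622]), 'attitude': array([ 0.71210316, -0.70077546,  0.03122951, -0.02911298])}
wrist {'camera_matrix': array([[412.27202493,   0.        , 321.3700051 ],
       [  0.        , 412.27202493, 242.15084714],
       [  0.        ,   0.        ,   1.        ]]), 'k1': -0.001940632357479833, 'tool_from_camera': array([[ 9.99999441e-01,  1.03234674e-03, -2.29711134e-04,
         3.72806607e-01],
       [ 4.91919250e-04, -2.61749820e-01,  9.65135633e-01,
        -1.87858718e+02],
       [ 9.36227778e-04, -9.65135206e-01, -2.61750181e-01,
         6.99972735e+01],
       [ 0.00000000e+00,  0.00000000e+00,  0.00000000e+00,
         1.00000000e+00]])}
```

View pics/top0.png

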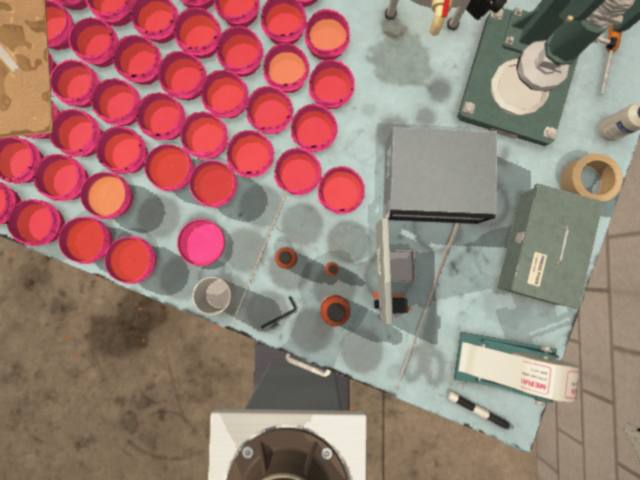

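View pics/side0.png

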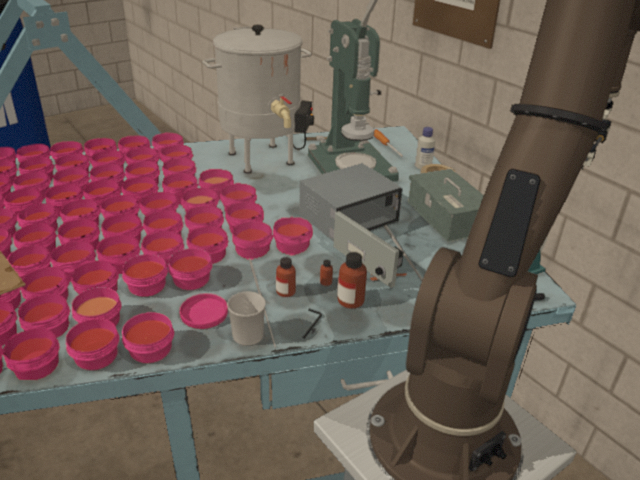

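View pics/wrist0.png

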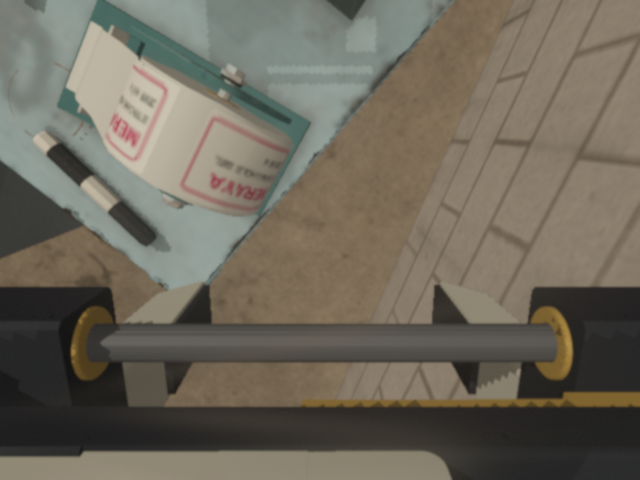

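```bash
cat > h.py <<'E'
import numpy as np, cv2
from scipy.spatial.transform import Rotation as R
from rig import env, viewer, spotter
def pose(n):
    P=viewer.camera_params(n)
    if n=="wrist":
        s=env.sense(); T=P["tool_from_camera"]; Rt=R.from_quat(s["tcp_rot"]).as_matrix()
        return P, Rt@T[:3,:3], Rt@T[:3,3]+s["eef_pos"]
    return P, R.from_quat(P["attitude"]).as_matrix(), np.array(P["origin"])
def rays(P,uv):
    uv=np.atleast_2d(np.asarray(uv,float)); K=P["camera_matrix"]
    q=np.stack([(uv[:,0]-K[0,2])/K[0,0],(uv[:,1]-K[1,2])/K[1,1]],1); x=q.copy()
    for _ in range(8): x=q/(1+P["k1"]*(x**2).sum(1,keepdims=True))
    return np.c_[x,np.ones(len(x))]
def at_z(pp,uv,z):
    P,Rm,o=pp; d=rays(P,uv)@Rm.T; return o+d*((z-o[2])/d[:,2])[:,None]
def cloud(pp,d,mask=None):
    P,Rm,o=pp; m=d>0
    if mask is not None: m&=mask
    v,u=np.nonzero(m); return (rays(P,np.c_[u,v])*d[v,u][:,None])@Rm.T+o, np.c_[u,v]
def proj(pp,X):
    P,Rm,o=pp; c=(np.atleast_2d(X)-o)@Rm; x=c[:,:2]/c[:,2:]; x=x*(1+P["k1"]*(x**2).sum(1,keepdims=True)); K=P["camera_matrix"]
    return np.c_[x[:,0]*K[0,0]+K[0,2],x[:,1]*K[1,1]+K[1,2]]
def save(n,img,f=1,box=None):
    if box: img=img[box[1]:box[3],box[0]:box[2]]
    cv2.imwrite("pics/"+n+".png",cv2.resize(img[:,:,::-1],None,fx=f,fy=f,interpolation=cv2.INTER_CUBIC))
E
python3 - <<'E'
from h import *
np.set_printoptions(precision=1,suppress=True)
for n in ("top","side"):
    p,d=viewer.camera(n); pp=pose(n); np.savez(f"{n}0.npz",p=p,d=d)
    for t in ("dye_bottle",):
        for r in spotter.masks_of(t,n):
            X,_=cloud(pp,d,r["region"]); 
            print(n,t,round(r["score"],2),r["pixel"],len(X),"xyz med",np.median(X,0),"ztop",np.percentile(X[:,2],98),"ext",np.percentile(X,97,axis=0)-np.percentile(X,3,axis=0))
    for t in ("rack_floor","door_hinge","push_spot","dye_cabinet","dye_bottle","steel_cup","tub_lid_up"):
        for r in spotter.landmark_of(t,n)[:3]: print(n,t,round(r["score"],2),r["pixel"], at_z(pp,[r["pixel"]],{"rack_floor":12,"door_hinge":80,"push_spot":80}.get(t,0))[0])
    if n=="top":
        X,uv=cloud(pp,d)
        for name,b in (("cab",(380,120,500,225)),("door",(370,215,420,330))):
            m=(uv[:,0]>b[0])&(uv[:,0]<b[2])&(uv[:,1]>b[1])&(uv[:,1]<b[3])&(X[:,2]>85)&(X[:,2]<125)
            Y=X[m]; print(name,len(Y),np.percentile(Y[:,2],[5,50,95])); rr=cv2.minAreaRect(Y[:,:2].astype(np.float32)); print(rr,cv2.boxPoints(rr))
save("crop_t",np.load("top0.npz")["p"],4,(260,220,440,345)); save("crop_s",np.load("side0.npz")["p"],4,(260,200,440,330))
print(env.sense()["clock"])
E
```

```text
top dye_bottle 0.76 [286.1, 259.2] 383 xyz med [467.7   5.   63.5] ztop 86.11091280018027 ext [37.1 37.6 66.5]
top dye_bottle 0.71 [331.7, 268.4] 174 xyz med [448.6 -84.7  42.2] ztop 57.90182723970047 ext [25.7 25.3 59.3]
top dye_bottle 0.55 [335.2, 309.5] 730 xyz med [371.5 -89.3  87.9] ztop 117.49576559134881 ext [49.9 49.1 63.4]
top dye_bottle 0.24 [210.0, 293.3] 1176 xyz med [390.  156.   19.5] ztop 81.48156700625663 ext [61.8 63.9 78.7]
top rack_floor 0.79 [398.2, 270.7] [ 445.9 -223.4   12. ]
top door_hinge 0.84 [387.4, 219.1] [ 544.6 -190.    80. ]
top push_spot 0.89 [383.3, 295.1] [ 398.3 -182.5   80. ]
top dye_cabinet 0.63 [428.1, 181.1] [ 638.1 -289.4    0. ]
top dye_bottle 0.81 [286.6, 260.0] [464.7   9.2   0. ]
top dye_bottle 0.73 [329.5, 271.2] [442.7 -81.3   0. ]
top steel_cup 0.85 [216.2, 292.9] [393.8 154.6   0. ]
top steel_cup 0.58 [382.1, 296.7] [ 391.3 -192.     0. ]
top tub_lid_up 0.82 [201.8, 241.6] [500.7 188.8   0. ]
cab 9302 [ 98.5 101.1 103.5]
((625.2584838867188, -286.1028137207031), (216.00950622558594, 190.88934326171875), 88.67200469970703) [[ 527.3 -391.
[... 414 characters left out ...]
med [350.9 -75.4  68.7] ztop 118.93498718688916 ext [ 41.5  44.6 112. ]
side dye_bottle 0.65 [326.8, 273.0] 267 xyz med [439.1 -76.1  33.4] ztop 59.143675709330466 ext [18.1 23.2 51.7]
side door_hinge 0.94 [336.7, 215.5] [ 559.4 -193.4   80. ]
side door_hinge 0.71 [201.6, 312.4] [415.7 228.3  80. ]
side push_spot 0.86 [379.9, 251.2] [ 388.5 -181.5   80. ]
side dye_cabinet 0.56 [345.2, 217.7] [ 643.6 -289.1    0. ]
side dye_bottle 0.63 [347.5, 297.9] [376.6 -89.3   0. ]
side dye_bottle 0.61 [325.4, 281.4] [449.9 -84.    0. ]
side dye_bottle 0.6 [284.7, 292.0] [467.7  12.   -0. ]
side steel_cup 0.66 [248.6, 334.4] [393.6 144.3   0. ]
side tub_lid_up 0.71 [202.4, 312.6] [503.3 191.    0. ]
1.05
```

View pics/crop_t.png

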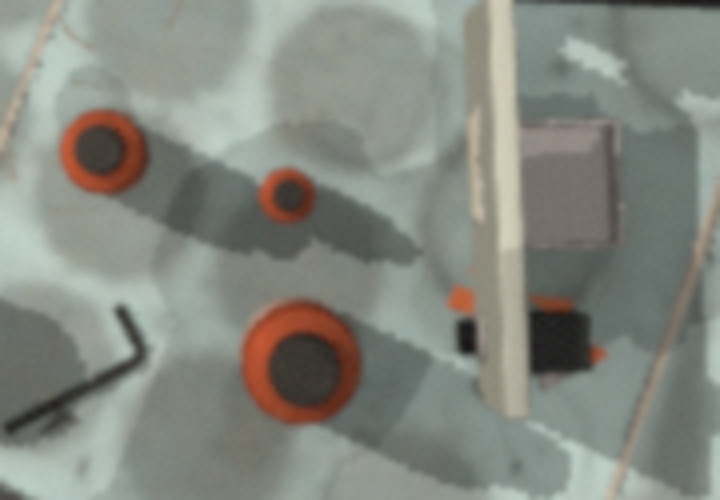

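View pics/crop_s.png

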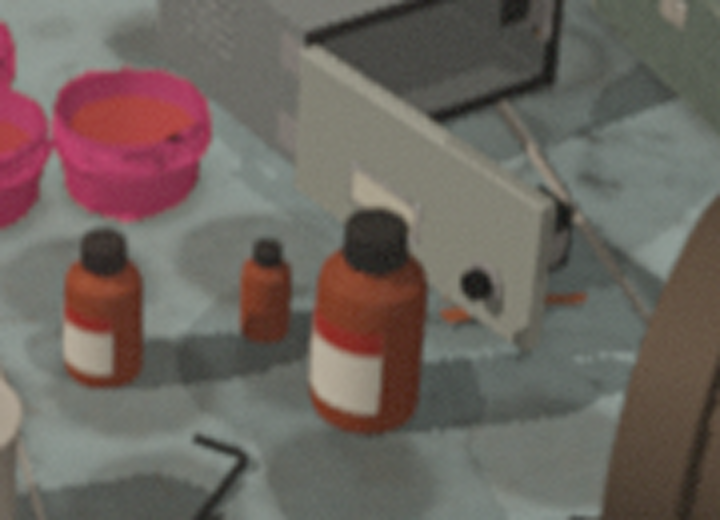

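```bash
python3 - <<'E'
from h import *
np.set_printoptions(precision=3,suppress=True)
s=env.sense(); M=R.from_quat(s["tcp_rot"]).as_matrix(); print(M)
t=np.load("top0.npz"); d=t["d"]; pp=pose("top"); X,uv=cloud(pp,d)
# door top: slice along
m=(X[:,0]>340)&(X[:,0]<515)&(X[:,1]>-230)&(X[:,1]<-150)&(X[:,2]>94)&(X[:,2]<110); Y=X[m]
bins=np.arange(345,515,15)
for a in bins:
    k=(Y[:,0]>=a)&(Y[:,0]<a+15); print(a+7.5,k.sum(),np.percentile(Y[k,1],[5,50,95]))
# cabinet top
m=(X[:,0]>520)&(X[:,0]<760)&(X[:,1]>-420)&(X[:,1]<-150)&(X[:,2]>92)&(X[:,2]<112); Y=X[m]; print(np.percentile(Y,[1,99],axis=0))
for a in range(-380,-195,15):
    k=(Y[:,1]>=a)&(Y[:,1]<a+15); print(a+7.5, np.percentile(Y[k,0],[2,98]))
# rack
m=(X[:,0]>400)&(X[:,0]<520)&(X[:,1]>-275)&(X[:,1]<-200); 
Y=X[m]; k=(Y[:,2]>25)&(Y[:,2]<45); print("rim",k.sum(),np.percentile(Y[k],[2,50,98],axis=0)); k=(Y[:,2]>6)&(Y[:,2]<20); print("floor",k.sum(),np.percentile(Y[k],[2,50,98],axis=0))
E
```

```text
[[ 0.355  0.     0.935]
 [-0.935 -0.     0.355]
 [ 0.    -1.     0.   ]]
352.5 54 [-195.825 -190.068 -184.77 ]
367.5 55 [-195.916 -189.89  -184.343]
382.5 56 [-194.009 -188.172 -183.308]
397.5 57 [-193.944 -188.167 -182.739]
412.5 57 [-193.803 -187.948 -182.639]
427.5 52 [-191.937 -186.235 -181.534]
442.5 56 [-191.733 -186.223 -180.738]
457.5 52 [-191.793 -185.919 -180.538]
472.5 53 [-189.953 -184.34  -179.135]
487.5 56 [-189.886 -184.199 -178.853]
502.5 53 [-189.877 -184.101 -178.582]
517.5 13 [-186.955 -181.697 -177.356]
[[ 547.502 -392.358   97.295]
 [ 716.972 -191.446  104.491]]
-372.5 [551.08 712.87]
-357.5 [550.711 712.867]
-342.5 [551.562 714.302]
-327.5 [552.295 714.355]
-312.5 [551.896 714.17 ]
-297.5 [553.369 715.935]
-282.5 [553.492 715.629]
-267.5 [553.023 715.645]
-252.5 [554.372 717.371]
-237.5 [554.61  716.295]
-222.5 [554.26  716.715]
-207.5 [555.72  718.306]
-192.5 [527.079 715.109]
rim 121 [[ 424.784 -253.598   27.442]
 [ 457.741 -250.363   34.143]
 [ 487.986 -204.758   37.484]]
floor 655 [[ 426.935 -251.39     7.898]
 [ 456.012 -229.641   11.251]
 [ 485.183 -208.119   17.196]]
```

```bash
cat >> h.py <<'E'
def go(target,yaw=2.0,vec=None):
    """print remaining shift/turn in tool units; yaw=world angle of tool x in deg"""
    s=env.sense(); M=R.from_quat(s["tcp_rot"]).as_matrix()
    d=M.T@(np.array(target,float)-s["eef_pos"])/500
    a=np.radians(yaw); G=np.array([[np.cos(a),0,-np.sin(a)],[np.sin(a),0,np.cos(a)],[0,-1,0]])
    rv=np.degrees(R.from_matrix(M.T@G).as_rotvec())/30
    print("t%.2f pos %s d %s turn %s |mm| %.0f F %s gap %.3f"%(s["clock"],np.round(s["eef_pos"],1),np.round(d,4),np.round(rv,4),500*np.linalg.norm(d),np.round(s["contact_force"],1),s["finger_gap"]))
E
python3 -c "
from h import *
go([455,-285,230])"
```

```text
t1.05 pos [ 221.8 -584.3  197. ] d [-0.3942 -0.0659  0.6485] turn [ 0.     -2.3739  0.    ] |mm| 381 F [-0.  -0.1  0. ] gap 1.001
```

Call:
step_arm:
  motion:
    - {"dx": -0.2,"dy": -0.066,"dz": 0.33,"ay": -1}
    - {"dx": -0.2,"dy": -0.066,"dz": 0.33,"ay": -1}
    - {"dx": -0.2,"dy": -0.066,"dz": 0.33,"ay": -1}
    - {"dx": -0.2,"dy": -0.066,"dz": 0.33,"ay": -1}
    - {"dx": -0.2,"dy": -0.066,"dz": 0.33,"ay": -1}

```text
invalid input at $.motion[0]: expected keys dx, dy, dz, ax, ay, az, gripper
```

```bash
python3 -c "
from h import *
go([455,-285,230])"
```

```text
t1.05 pos [ 221.8 -584.3  197. ] d [-0.3942 -0.0659  0.6485] turn [ 0.     -2.3739  0.    ] |mm| 381 F [-0.  -0.1  0. ] gap 1.001
```

Call:
step_arm:
  motion:
    - {"dx": -0.2,"dy": -0.066,"dz": 0.33,"ax": 0,"ay": -1,"az": 0,"gripper": 1}
    - {"dx": -0.2,"dy": -0.066,"dz": 0.33,"ax": 0,"ay": -1,"az": 0,"gripper": 1}
    - {"dx": -0.2,"dy": -0.066,"dz": 0.33,"ax": 0,"ay": -1,"az": 0,"gripper": 1}
    - {"dx": -0.2,"dy": -0.066,"dz": 0.33,"ax": 0,"ay": -1,"az": 0,"gripper": 1}
    - {"dx": -0.2,"dy": -0.066,"dz": 0.33,"ax": 0,"ay": -1,"az": 0,"gripper": 1}

```text
clock: 1.47
eef_pos: [343.2, -429.0, 231.0]
tcp_rot: [-0.667, 0.233, -0.234, 0.668]
contact_force: [2.0, -0.5, 1.2]
finger_gap: 1.002
```

```bash
python3 -c "
from h import *
go([455,-285,230])"
```

```text
t1.47 pos [ 343.2 -429.   231. ] d [-0.005   0.0023  0.3645] turn [-1.3000e-03 -1.3534e+00  2.7000e-03] |mm| 182 F [ 2.  -0.5  1.2] gap 1.002
```

Call:
step_arm:
  motion:
    - {"dx": 0,"dy": 0,"dz": 0.35,"ax": 0,"ay": -1,"az": 0,"gripper": 1}
    - {"dx": 0,"dy": 0,"dz": 0.35,"ax": 0,"ay": -1,"az": 0,"gripper": 1}
    - {"dx": 0,"dy": 0,"dz": 0.35,"ax": 0,"ay": -1,"az": 0,"gripper": 1}
    - {"dx": 0,"dy": 0,"dz": 0.35,"ax": 0,"ay": -1,"az": 0,"gripper": 1}
    - {"dx": 0,"dy": 0,"dz": 0.35,"ax": 0,"ay": -1,"az": 0,"gripper": 1}

```text
clock: 1.88
eef_pos: [456.1, -289.5, 230.6]
tcp_rot: [-0.704, 0.05, -0.052, 0.706]
contact_force: [-0.0, -0.1, 1.4]
finger_gap: 0.998
```

Call:
step_arm:
  motion:
    - {"dx": 0,"dy": 0,"dz": 0,"ax": 0,"ay": -0.37,"az": 0,"gripper": 1}
    - {"dx": 0,"dy": 0,"dz": 0,"ax": 0,"ay": -0.37,"az": 0,"gripper": 1}
    - {"dx": 0,"dy": 0,"dz": 0,"ax": 0,"ay": -0.37,"az": 0,"gripper": 1}
    - {"dx": 0,"dy": 0,"dz": 0,"ax": 0,"ay": -0.37,"az": 0,"gripper": 1}

```text
clock: 2.22
eef_pos: [451.0, -297.0, 230.0]
tcp_rot: [0.707, 0.01, -0.011, -0.707]
contact_force: [0.1, -0.1, -0.4]
finger_gap: 0.999
```

```bash
cat > look.py <<'E'
import sys
from h import *
n=sys.argv[1]
go([455,-285,230])
pp=pose("wrist"); p,d=viewer.camera("wrist"); save(n,p); np.savez(n+".npz",p=p,d=d,R=pp[1],o=pp[2])
for t in sys.argv[2:]:
    for r in spotter.landmark_of(t,"wrist")[:3]: print(t,round(r["score"],2),np.round(r["pixel"]), np.round(at_z(pp,[r["pixel"]],{"rack_floor":12,"door_hinge":80,"push_spot":80}.get(t,0))[0],1))
E
python3 look.py w1 rack_floor door_hinge push_spot dye_bottle
```

```text
t2.22 pos [ 451. -297.  230.] d [0.0086 0.     0.0237] turn [ 0.     -0.01   -0.0001] |mm| 13 F [ 0.1 -0.1 -0.4] gap 0.999
rack_floor 0.59 [325. 128.] [ 452.1 -224.9   12. ]
door_hinge 0.59 [450.  81.] [ 546.  -187.7   80. ]
push_spot 0.79 [250.  69.] [ 393.2 -183.4   80. ]
```

View pics/w1.png

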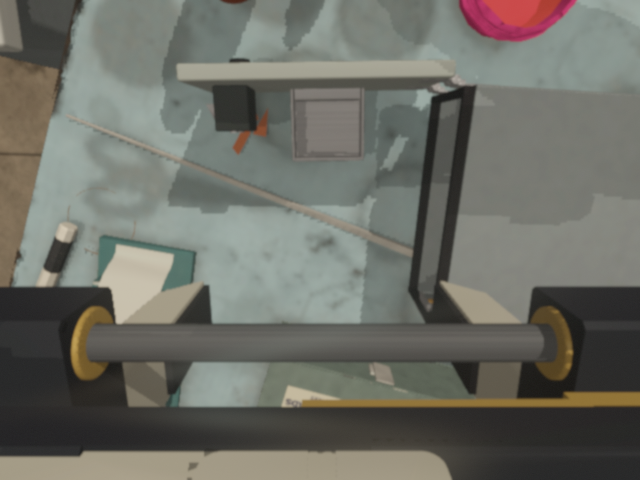

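```bash
python3 - <<'E'
from h import *
np.set_printoptions(precision=1,suppress=True)
t=np.load("w1.npz"); pp=(viewer.camera_params("wrist"),t["R"],t["o"])
save("w1c",t["p"],4,(170,40,370,180))
X,uv=cloud(pp,t["d"])
for nm,b in (("latch",(216,85,254,128)),("rackfloor",(300,105,352,150))):
    m=(uv[:,0]>b[0])&(uv[:,0]<b[2])&(uv[:,1]>b[1])&(uv[:,1]<b[3]); print(nm,np.percentile(X[m],[3,50,97],axis=0))
print(at_z(pp,[[292,159],[362,158],[358,155],[296,155],[295,100],[359,100]],36))
# door top fit
m=(X[:,2]>96)&(X[:,2]<108)&(X[:,0]>335)&(X[:,0]<525)&(X[:,1]>-230)&(X[:,1]<-150); Y=X[m]
print(np.percentile(Y,[1,50,99],axis=0))
for a in range(350,520,20):
    k=abs(Y[:,0]-a)<10; print(a,np.percentile(Y[k,1],[5,50,95]))
E
```

```text
latch [[ 366.1 -226.    55. ]
 [ 379.9 -210.7   75.1]
 [ 390.6 -195.9   76.7]]
rackfloor [[ 430.2 -243.4   10.8]
 [ 452.9 -224.2   12.3]
 [ 475.7 -205.5   13.8]]
[[ 422.7 -252.9   36. ]
 [ 486.3 -250.1   36. ]
 [ 482.5 -247.5   36. ]
 [ 426.3 -249.3   36. ]
 [ 424.7 -202.    36. ]
 [ 480.9 -200.2   36. ]]
[[ 345.9 -195.2   97. ]
 [ 434.4 -186.5  102.1]
 [ 523.1 -177.7  103.9]]
350 [-195.6 -190.2 -184.5]
370 [-194.7 -189.4 -183.8]
390 [-194.  -188.5 -182.8]
410 [-193.1 -187.7 -182.1]
430 [-192.1 -186.7 -180.8]
450 [-191.4 -185.9 -180.4]
470 [-190.3 -184.9 -179.2]
490 [-189.5 -184.2 -178.4]
510 [-188.5 -183.1 -177.5]
```

View pics/w1c.png

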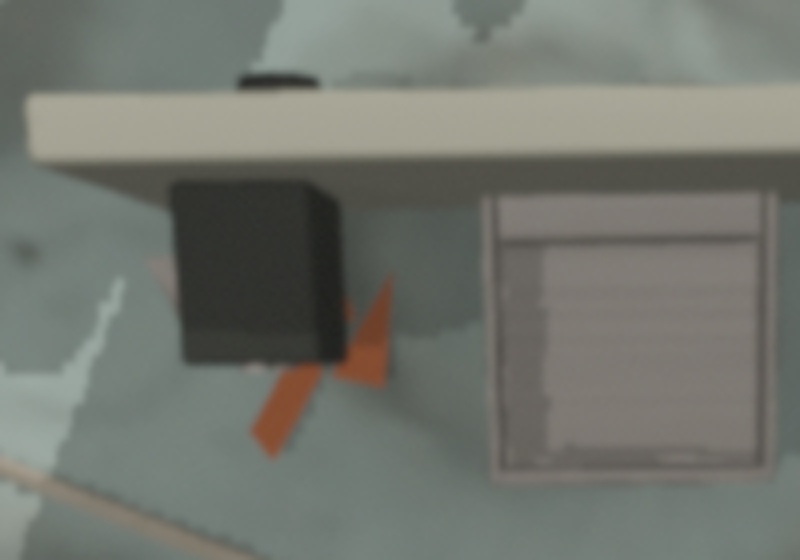

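Call:
step_arm:
  motion:
    - {"dx": 0.02,"dy": 0,"dz": 0.4,"ax": 0,"ay": -0.02,"az": 0,"gripper": 1}
    - {"dx": 0.02,"dy": 0,"dz": 0.4,"ax": 0,"ay": -0.02,"az": 0,"gripper": 1}
    - {"dx": 0.02,"dy": 0,"dz": 0.4,"ax": 0,"ay": -0.02,"az": 0,"gripper": 1}
    - {"dx": 0.02,"dy": 0,"dz": 0.4,"ax": 0,"ay": -0.02,"az": 0,"gripper": 1}
    - {"dx": 0.02,"dy": 0,"dz": 0.4,"ax": 0,"ay": -0.02,"az": 0,"gripper": 1}

```text
clock: 2.88
eef_pos: [454.3, -93.4, 230.3]
tcp_rot: [-0.707, -0.016, 0.015, 0.707]
contact_force: [1.4, 0.7, -0.7]
finger_gap: 1.002
```

Call:
step_arm:
  motion:
    - {"dx": 0.02,"dy": 0,"dz": 0.05,"ax": 0,"ay": 0,"az": 0,"gripper": 1}
    - {"dx": 0.02,"dy": 0,"dz": 0.05,"ax": 0,"ay": 0,"az": 0,"gripper": 1}
    - {"dx": 0.02,"dy": 0,"dz": 0.05,"ax": 0,"ay": 0,"az": 0,"gripper": 1}

```text
clock: 3.13
eef_pos: [463.9, -69.7, 230.3]
tcp_rot: [0.707, 0.016, -0.016, -0.707]
contact_force: [-0.6, -0.5, 0.1]
finger_gap: 0.998
```

```bash
cat > look2.py <<'E'
import sys
from h import *
np.set_printoptions(precision=1,suppress=True)
n=sys.argv[1]
go([465,9,150],2.4)
pp=pose("wrist"); p,d=viewer.camera("wrist"); save(n,p); np.savez(n+".npz",p=p,d=d,R=pp[1],o=pp[2])
for r in spotter.masks_of("dye_bottle","wrist"):
    X,_=cloud(pp,d,r["region"]); z=np.percentile(X[:,2],97); c=X[X[:,2]>z-5]
    print(round(r["score"],2),r["pixel"],"top",z,"cap centre",(np.percentile(c,3,axis=0)+np.percentile(c,97,axis=0))/2, c.mean(0))
    lo=X[(X[:,2]>30)&(X[:,2]<52)]
    if len(lo)>5: print("body ext",np.percentile(lo,[2,98],axis=0)[:,:2])
for t in ["dye_bottle"]:
    for r in spotter.landmark_of(t,"wrist")[:3]: print(t,round(r["score"],2),np.round(r["pixel"]), at_z(pp,[r["pixel"]],0)[0])
E
python3 look2.py w2
```

```text
t3.13 pos [463.9 -69.7 230.3] d [0.  0.2 0.2] turn [0. 0. 0.] |mm| 112 F [-0.6 -0.5  0.1] gap 0.998
0.61 [330.4, 118.9] top 86.22378638057369 cap centre [466.3   8.6  85.1] [466.2   8.7  85.1]
dye_bottle 0.7 [306. 212.] [449.  -81.9   0. ]
dye_bottle 0.61 [326. 120.] [464.5  10.7   0. ]
```

View pics/w2.png

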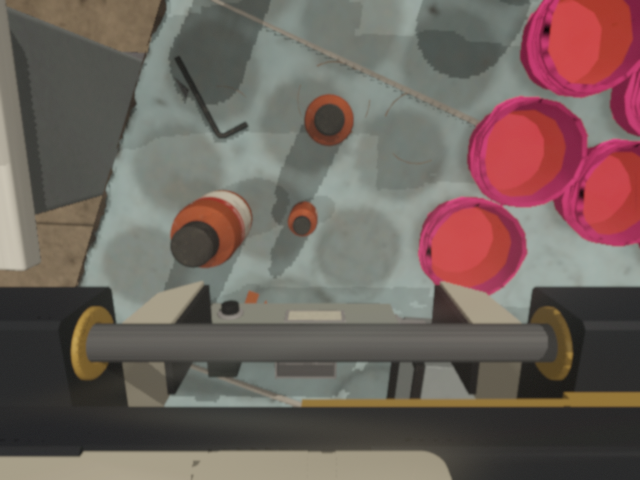

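Call:
step_arm:
  motion:
    - {"dx": 0.01,"dy": 0.16,"dz": 0.157,"ax": 0,"ay": 0,"az": 0,"gripper": 1}
    - {"dx": 0.01,"dy": 0.16,"dz": 0.157,"ax": 0,"ay": 0,"az": 0,"gripper": 1}
    - {"dx": 0.01,"dy": 0.16,"dz": 0.157,"ax": 0,"ay": 0,"az": 0,"gripper": 1}
    - {"dx": 0.01,"dy": 0.16,"dz": 0.157,"ax": 0,"ay": 0,"az": 0,"gripper": 1}
    - {"dx": 0.01,"dy": 0.16,"dz": 0.157,"ax": 0,"ay": 0,"az": 0,"gripper": 1}

```text
clock: 3.7
eef_pos: [464.3, 7.2, 149.0]
tcp_rot: [-0.707, -0.015, 0.016, 0.707]
contact_force: [0.9, -0.8, 0.8]
finger_gap: 1.002
```

```bash
python3 look2.py w3; python3 -c "
from h import *
go([465.7,9.2,37],2.4)"
```

```text
t3.70 pos [464.3   7.2 149. ] d [ 0. -0.  0.] turn [-0.  0. -0.] |mm| 2 F [ 0.9 -0.8  0.8] gap 1.002
0.9 [204.1, 373.9] top 116.90964727226881 cap centre [377.2 -87.8 115.1] [378.1 -88.1 115.9]
body ext [[379.1 -75.8]
 [390.6 -64.5]]
0.82 [327.5, 228.0] top 86.04965975512083 cap centre [466.4   9.4  84.6] [466.3   9.5  85. ]
body ext [[447.4  16.9]
 [485.4  30.2]]
0.65 [298.5, 315.0] top 38.205563064555434 cap centre [446.  -70.8  36.7] [446.  -70.5  36.5]
body ext [[436.7 -74.1]
 [455.  -69.4]]
dye_bottle 0.93 [205. 318.] [364.1 -88.8   0. ]
dye_bottle 0.75 [300. 318.] [448.4 -85.2   0. ]
dye_bottle 0.59 [328. 216.] [469.    8.6   0. ]
t3.85 pos [465.9   5.9 150.7] d [-0.0004  0.2275  0.0068] turn [ 0.0012 -0.0025  0.0021] |mm| 114 F [ 0.4 -0.8  0.6] gap 1.000
```

View pics/w3.png

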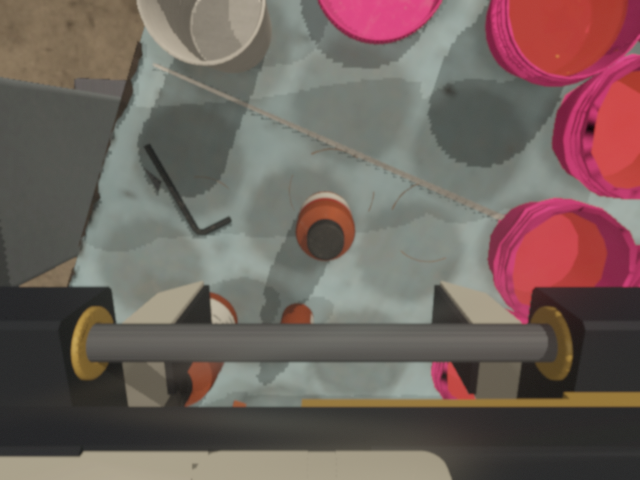

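Call:
step_arm:
  motion:
    - {"dx": 0,"dy": 0.08,"dz": 0.007,"ax": 0,"ay": 0,"az": 0,"gripper": 1}
    - {"dx": 0,"dy": 0.15,"dz": 0.007,"ax": 0,"ay": 0,"az": 0,"gripper": 1}
    - {"dx": 0,"dy": 0.2,"dz": 0.007,"ax": 0,"ay": 0,"az": 0,"gripper": 1}
    - {"dx": 0,"dy": 0.226,"dz": 0.007,"ax": 0,"ay": 0,"az": 0,"gripper": 1}
    - {"dx": 0,"dy": 0.226,"dz": 0.007,"ax": 0,"ay": 0,"az": 0,"gripper": 1}

```text
clock: 4.27
eef_pos: [463.8, 9.3, 35.2]
tcp_rot: [0.707, 0.013, -0.016, -0.707]
contact_force: [-0.8, -0.3, 0.3]
finger_gap: 1.002
```

```bash
python3 -c "
from h import *
go([466.3,9.3,37],2.4)"
```

```text
t4.27 pos [463.8   9.3  35.2] d [ 0.0049 -0.0036 -0.0003] turn [ 0.0012 -0.0016 -0.0063] |mm| 3 F [-0.8 -0.3  0.3] gap 1.002
```

Correct and grip (gentle, 12 N).

Call:
step_arm:
  motion:
    - {"dx": 0.003,"dy": -0.004,"dz": 0,"ax": 0,"ay": 0,"az": 0,"gripper": 1}
    - {"dx": 0.003,"dy": -0.004,"dz": 0,"ax": 0,"ay": 0,"az": 0,"gripper": 0.5}
    - {"dx": 0.003,"dy": -0.004,"dz": 0,"ax": 0,"ay": 0,"az": 0,"gripper": 0.3}
    - {"dx": 0.003,"dy": -0.004,"dz": 0,"ax": 0,"ay": 0,"az": 0,"gripper": 0.3}
    - {"dx": 0.003,"dy": -0.004,"dz": 0,"ax": 0,"ay": 0,"az": 0,"gripper": 0.3}
  grip_force: 12

```text
clock: 4.68
eef_pos: [467.2, 10.9, 39.9]
tcp_rot: [0.707, 0.016, -0.015, -0.707]
contact_force: [0.7, 0.5, -0.1]
finger_gap: 0.756
```

Call:
step_arm:
  motion:
    - {"dx": 0,"dy": 0,"dz": 0,"ax": 0,"ay": 0,"az": 0,"gripper": 0.3}
    - {"dx": 0,"dy": 0,"dz": 0,"ax": 0,"ay": 0,"az": 0,"gripper": 0.3}
    - {"dx": 0,"dy": 0,"dz": 0,"ax": 0,"ay": 0,"az": 0,"gripper": 0.3}

```text
clock: 4.93
eef_pos: [466.5, 11.1, 39.1]
tcp_rot: [0.707, 0.015, -0.015, -0.707]
contact_force: [-0.8, 0.4, -0.8]
finger_gap: 0.541
```

```bash
python3 -c "
from h import *
go([466.3,9.3,37],2.4)"
```

```text
t4.93 pos [466.5  11.1  39.1] d [-0.0006  0.0043 -0.0036] turn [0.0002 0.0028 0.0003] |mm| 3 F [-0.8  0.4 -0.8] gap 0.541
```

Call:
step_arm:
  motion:
    - {"dx": 0,"dy": 0.004,"dz": -0.003,"ax": 0,"ay": 0,"az": 0,"gripper": 0.5}
    - {"dx": 0,"dy": 0.004,"dz": -0.003,"ax": 0,"ay": 0,"az": 0,"gripper": 0.3}
    - {"dx": 0,"dy": 0.004,"dz": -0.003,"ax": 0,"ay": 0,"az": 0,"gripper": 0.3}
    - {"dx": 0,"dy": 0.004,"dz": -0.003,"ax": 0,"ay": 0,"az": 0,"gripper": 0.3}
    - {"dx": 0,"dy": 0.004,"dz": -0.003,"ax": 0,"ay": 0,"az": 0,"gripper": 0.3}

```text
clock: 5.35
eef_pos: [466.5, 9.6, 37.0]
tcp_rot: [0.707, 0.015, -0.015, -0.707]
contact_force: [0.5, -0.7, -0.1]
finger_gap: 0.31
```

Call:
step_arm:
  motion:
    - {"dx": 0,"dy": 0,"dz": 0,"ax": 0,"ay": 0,"az": 0,"gripper": 0.3}
    - {"dx": 0,"dy": 0,"dz": 0,"ax": 0,"ay": 0,"az": 0,"gripper": 0.3}
    - {"dx": 0,"dy": 0,"dz": 0,"ax": 0,"ay": 0,"az": 0,"gripper": 0.3}

```text
clock: 5.6
eef_pos: [466.6, 9.6, 37.0]
tcp_rot: [0.707, 0.015, -0.015, -0.707]
contact_force: [-0.1, -0.8, 0.1]
finger_gap: 0.298
```

```bash
python3 -c "
from h import *
go([466.3,9.3,37],2.4)
viewer.camera('wrist')
go([466.3,9.3,37],2.4)"
```

```text
t5.60 pos [466.6   9.6  37. ] d [-0.0006  0.0001 -0.0006] turn [0.0001 0.0028 0.0001] |mm| 0 F [-0.1 -0.8  0.1] gap 0.298
t5.65 pos [466.6   9.6  37. ] d [-0.0006  0.0001 -0.0007] turn [0.0001 0.0028 0.0001] |mm| 0 F [ 0.1  0.4 -0.1] gap 0.297
```

```bash
python3 - <<'E'
from h import *
for n in ("wrist","side","top"):
    p,d=viewer.camera(n)
    if n=="wrist": save("w4",p)
    if n=="side": save("s4",p,3,(200,150,460,350))
    if n=="top": save("t4",p,3,(200,180,440,360))
E
```

```text
(no output)
```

View pics/w4.png

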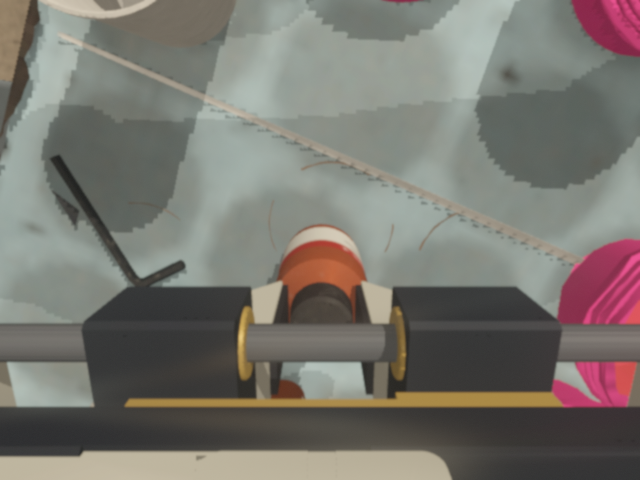

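View pics/s4.png

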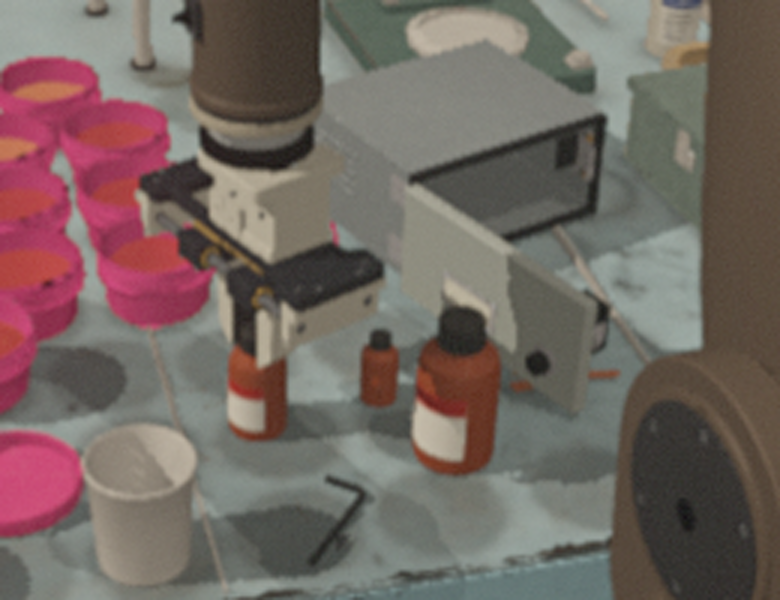

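Call:
step_arm:
  motion:
    - {"dx": 0,"dy": 0,"dz": 0,"ax": 0,"ay": 0,"az": 0,"gripper": 0}
    - {"dx": 0,"dy": 0,"dz": 0,"ax": 0,"ay": 0,"az": 0,"gripper": 0}
    - {"dx": 0,"dy": 0,"dz": 0,"ax": 0,"ay": 0,"az": 0,"gripper": 0}

```text
clock: 6.05
eef_pos: [468.1, 9.9, 37.8]
tcp_rot: [-0.707, -0.016, 0.014, 0.707]
contact_force: [1.1, -0.9, 9.4]
finger_gap: 0.176
```

```bash
python3 -c "
from h import *
go([466.3,9.3,37],2.4)
p,d=viewer.camera('wrist');save('w5',p)"
```

```text
t6.05 pos [468.1   9.9  37.8] d [-0.0037  0.0016 -0.001 ] turn [-0.0003  0.0027  0.0054] |mm| 2 F [ 1.1 -0.9  9.4] gap 0.176
```

View pics/w5.png

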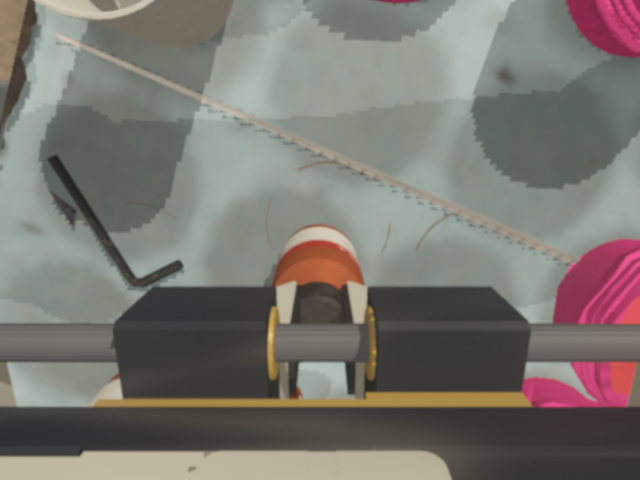

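```bash
python3 - <<'E'
from h import *
p,d=viewer.camera("side"); pp=pose("side")
s=env.sense(); M=R.from_quat(s["tcp_rot"]).as_matrix()
save("s5a",p,6,(250,230,340,320))
X=[s["eef_pos"]+M@np.array(v) for v in ([0,0,0],[0,8,0],[-12,8,0],[-12,8,10],[-12,-11,0])]
print(np.round(s["eef_pos"],1),np.round((proj(pp,np.array(X))-[250,230])*6), s["finger_gap"])
print(np.round((proj(pp,np.array([[466.3,9.3,0],[466.3,9.3,50],[466.3,9.3,85],[466.3,30,0],[466.3,30,50]]))-[250,230])*6))
E
```

```text
[468.2   9.7  37.9] [[212. 285.]
 [212. 303.]
 [232. 320.]
 [209. 330.]
 [232. 277.]] 0.17655962984219575
[[217. 372.]
 [216. 260.]
 [216. 179.]
 [168. 391.]
 [167. 279.]]
```

View pics/s5a.png

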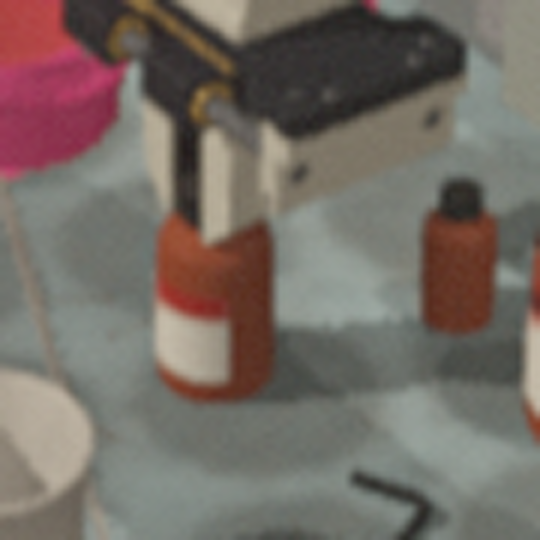

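```bash
python3 - <<'E'
from h import *
np.set_printoptions(precision=1,suppress=True)
T=viewer.camera_params("wrist")["tool_from_camera"]; P=viewer.camera_params("wrist")
for f in ("w1","w2","w3"):
    d=np.load(f+".npz")["d"]
    for uv in ([436,290],[440,292],[450,292],[470,300],[490,300],[505,300],[206,290],[190,300],[480,340],[470,380],[320,342],[100,300],[580,300]):
        z=d[uv[1],uv[0]]; c=rays(P,[uv])[0]*z; print(f,uv,z,T[:3,:3]@c+T[:3,3])
    
E
```

```text
w1 [436, 290] 164.97757 [ 45.8 -33.5   8.2]
w1 [440, 292] 161.79805 [ 46.5 -36.7   8.7]
w1 [450, 292] 158.23944 [ 49.3 -40.   10. ]
w1 [470, 300] 149.25873 [ 53.8 -49.2  10.6]
w1 [490, 300] 149.07954 [ 61.  -49.3  10.7]
w1 [505, 300] 340.6338 [151.7 128.6 -65.2]
w1 [206, 290] 163.85435 [-45.9 -34.7   8.6]
w1 [190, 300] 151.19444 [-48.2 -47.5   9.7]
w1 [480, 340] 83.28174 [  32.1 -112.6   28.9]
w1 [470, 380] 127.20166 [ 45.9 -76.1  -4.5]
w1 [320, 342] 82.60324 [  -0.3 -113.3   28.8]
w1 [100, 300] 90.943565 [ -48.9 -103.4   33.6]
w1 [580, 300] 84.62357 [  53.1 -109.2   36.2]
w2 [436, 290] 165.10632 [ 45.9 -33.4   8.2]
w2 [440, 292] 161.7244 [ 46.5 -36.8   8.7]
w2 [450, 292] 157.83109 [ 49.2 -40.4  10.2]
w2 [470, 300] 149.20164 [ 53.8 -49.2  10.6]
w2 [490, 300] 149.16447 [ 61.  -49.3  10.6]
w2 [505, 300] 451.12094 [ 200.9  231.3 -108.9]
w2 [206, 290] 164.02448 [-46.  -34.5   8.5]
w2 [190, 300] 150.59084 [-48. -48.  10.]
w2 [480, 340] 83.75695 [  32.2 -112.2   28.7]
w2 [470, 380] 127.17436 [ 45.9 -76.1  -4.5]
w2 [320, 342] 83.80464 [  -0.3 -112.2   28.3]
w2 [100, 300] 88.86862 [ -47.8 -105.4   34.4]
w2 [580, 300] 85.8224 [  53.9 -108.1   35.7]
w3 [436, 290] 164.95796 [ 45.8 -33.6   8.2]
w3 [440, 292] 161.40193 [ 46.4 -37.1   8.8]
w3 [450, 292] 156.86928 [ 48.9 -41.3  10.5]
w3 [470, 300] 149.49113 [ 53.9 -49.   10.5]
w3 [490, 300] 148.70694 [ 60.8 -49.7  10.8]
w3 [505, 300] 321.00482 [142.9 110.4 -57.4]
w3 [206, 290] 163.49248 [-45.8 -35.    8.7]
w3 [190, 300] 151.39867 [-48.3 -47.3   9.7]
w3 [480, 340] 82.2278 [  31.7 -113.5   29.4]
w3 [470, 380] 126.81742 [ 45.7 -76.5  -4.3]
w3 [320, 342] 83.53635 [  -0.3 -112.5   28.4]
w3 [100, 300] 89.96964 [ -48.3 -104.3   34. ]
w3 [580, 300] 85.42213 [  53.6 -108.5   35.9]
```

Call:
step_arm:
  motion:
    - {"dx": 0,"dy": 0,"dz": 0,"ax": 0,"ay": 0,"az": 0,"gripper": 0.5}
    - {"dx": 0,"dy": 0,"dz": 0,"ax": 0,"ay": 0,"az": 0,"gripper": 1}
    - {"dx": 0,"dy": 0,"dz": 0,"ax": 0,"ay": 0,"az": 0,"gripper": 1}
    - {"dx": 0,"dy": 0,"dz": 0,"ax": 0,"ay": 0,"az": 0,"gripper": 1}
    - {"dx": 0,"dy": 0,"dz": 0,"ax": 0,"ay": 0,"az": 0,"gripper": 1}

```text
clock: 6.57
eef_pos: [466.3, 9.6, 36.8]
tcp_rot: [0.707, 0.015, -0.016, -0.707]
contact_force: [0.5, 0.1, -0.1]
finger_gap: 0.483
```

Call:
step_arm:
  motion:
    - {"dx": 0,"dy": 0,"dz": 0,"ax": 0,"ay": 0,"az": 0,"gripper": 1}
    - {"dx": 0,"dy": 0,"dz": 0,"ax": 0,"ay": 0,"az": 0,"gripper": 1}
    - {"dx": 0,"dy": 0,"dz": 0,"ax": 0,"ay": 0,"az": 0,"gripper": 1}

```text
clock: 6.82
eef_pos: [466.5, 9.6, 36.9]
tcp_rot: [0.707, 0.015, -0.015, -0.707]
contact_force: [1.0, -0.2, 0.4]
finger_gap: 0.703
```

```bash
python3 look2.py w6; python3 - <<'E'
from h import *
p,d=viewer.camera("side");pp=pose("side");save("s6",p,4,(240,220,370,340))
go([466.3,9.3,-4],2.4)
E
```

```text
t6.82 pos [466.5   9.6  36.9] d [-0.  -0.2 -0. ] turn [ 0.  0. -0.] |mm| 113 F [ 1.  -0.2  0.4] gap 0.703
0.8 [283.1, 391.9] top 18.586277216635153 cap centre [446.2 -71.3  16.6] [446.3 -70.7  16.3]
0.75 [322.7, 281.6] top 85.66562260776381 cap centre [466.3  15.6  83.8] [466.2  15.4  84.6]
body ext [[447.6  17.2]
 [485.3  30.3]]
dye_bottle 0.92 [324. 261.] [467.7   7.3   0. ]
dye_bottle 0.66 [285. 398.] [447.9 -83.7   0. ]
t7.02 pos [466.6   9.6  37. ] d [-0.0005  0.082  -0.0006] turn [0.0001 0.0029 0.    ] |mm| 41 F [ 0.3 -0.3  0.2] gap 0.876
```

View pics/w6.png

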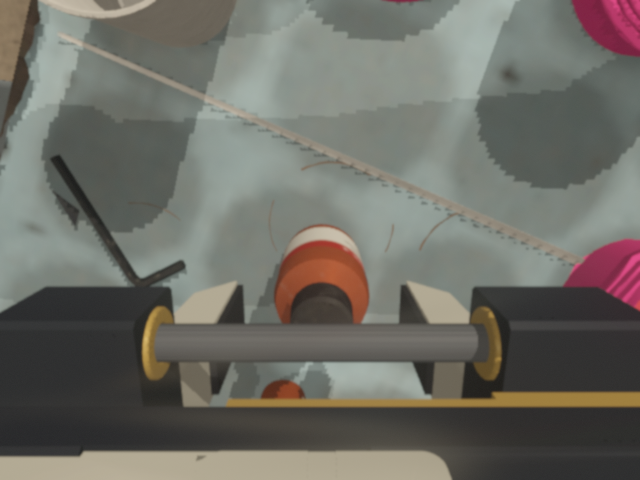

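View pics/s6.png

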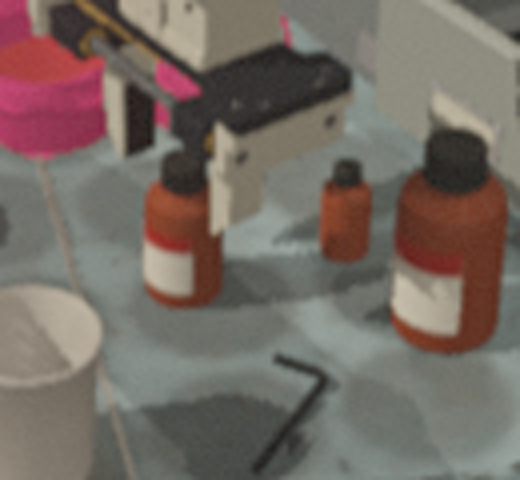

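Call:
step_arm:
  motion:
    - {"dx": 0,"dy": 0.03,"dz": 0,"ax": 0,"ay": 0,"az": 0,"gripper": 1}
    - {"dx": 0,"dy": 0.06,"dz": 0,"ax": 0,"ay": 0,"az": 0,"gripper": 1}
    - {"dx": 0,"dy": 0.082,"dz": 0,"ax": 0,"ay": 0,"az": 0,"gripper": 1}
    - {"dx": 0,"dy": 0.082,"dz": 0,"ax": 0,"ay": 0,"az": 0,"gripper": 1}
    - {"dx": 0,"dy": 0.082,"dz": 0,"ax": 0,"ay": 0,"az": 0,"gripper": 1}

```text
clock: 7.43
eef_pos: [466.1, 9.7, -4.2]
tcp_rot: [0.707, 0.015, -0.016, -0.707]
contact_force: [-0.1, 0.8, 0.0]
finger_gap: 0.998
```

```bash
python3 - <<'E'
from h import *
go([466.3,9.3,-4],2.4)
p,d=viewer.camera("side");pp=pose("side");save("s7",p,4,(240,220,370,340))
go([466.3,9.3,-4],2.4)
E
```

```text
t7.43 pos [466.1   9.7  -4.2] d [ 0.0004 -0.0004 -0.0008] turn [ 0.      0.0032 -0.0025] |mm| 0 F [-0.1  0.8  0. ] gap 0.998
t7.48 pos [466.7   9.7  -3.7] d [-0.0008  0.0006 -0.0008] turn [-0.0001  0.0031 -0.0001] |mm| 1 F [-0.6 -0.5  0.5] gap 0.999
```

View pics/s7.png

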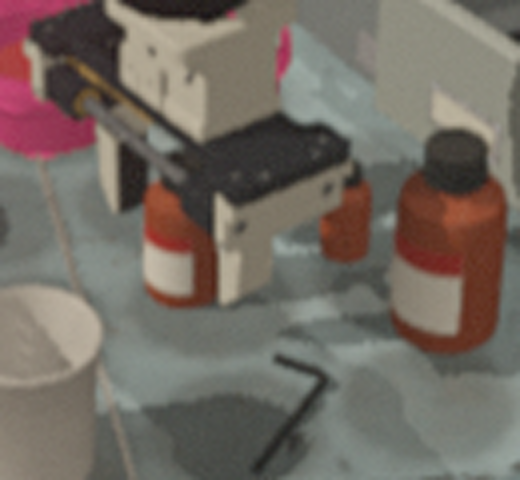

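Call:
step_arm:
  motion:
    - {"dx": 0,"dy": 0,"dz": 0,"ax": 0,"ay": 0,"az": 0,"gripper": 0.35}
    - {"dx": 0,"dy": 0,"dz": 0,"ax": 0,"ay": 0,"az": 0,"gripper": 0.35}
    - {"dx": 0,"dy": 0,"dz": 0,"ax": 0,"ay": 0,"az": 0,"gripper": 0.35}
    - {"dx": 0,"dy": 0,"dz": 0,"ax": 0,"ay": 0,"az": 0,"gripper": 0.35}
    - {"dx": 0,"dy": 0,"dz": 0,"ax": 0,"ay": 0,"az": 0,"gripper": 0.35}
  grip_force: 12

```text
clock: 7.9
eef_pos: [466.8, 9.6, -3.7]
tcp_rot: [0.707, 0.015, -0.015, -0.707]
contact_force: [-0.4, 0.5, -0.5]
finger_gap: 0.685
```

Call:
step_arm:
  motion:
    - {"dx": 0,"dy": 0,"dz": 0,"ax": 0,"ay": 0,"az": 0,"gripper": 0.35}
    - {"dx": 0,"dy": 0,"dz": 0,"ax": 0,"ay": 0,"az": 0,"gripper": 0.35}
    - {"dx": 0,"dy": 0,"dz": 0,"ax": 0,"ay": 0,"az": 0,"gripper": 0.35}
    - {"dx": 0,"dy": 0,"dz": 0,"ax": 0,"ay": 0,"az": 0,"gripper": 0.35}
    - {"dx": 0,"dy": 0,"dz": 0,"ax": 0,"ay": 0,"az": 0,"gripper": 0.35}

```text
clock: 8.32
eef_pos: [466.6, 9.6, -4.0]
tcp_rot: [0.707, 0.015, -0.015, -0.707]
contact_force: [-1.3, -1.5, 0.9]
finger_gap: 0.447
```

```bash
python3 look2.py w8
```

```text
t8.32 pos [466.6   9.6  -4. ] d [-0.  -0.3 -0. ] turn [0. 0. 0.] |mm| 154 F [-1.3 -1.5  0.9] gap 0.447
0.8 [323.6, 306.6] top 85.86927318879957 cap centre [466.5  13.1  84.7] [466.5  13.1  85. ]
body ext [[448.2  19.1]
 [484.3  30.4]]
dye_bottle 0.68 [322. 284.] [466.9   9.    0. ]
```

View pics/w8.png

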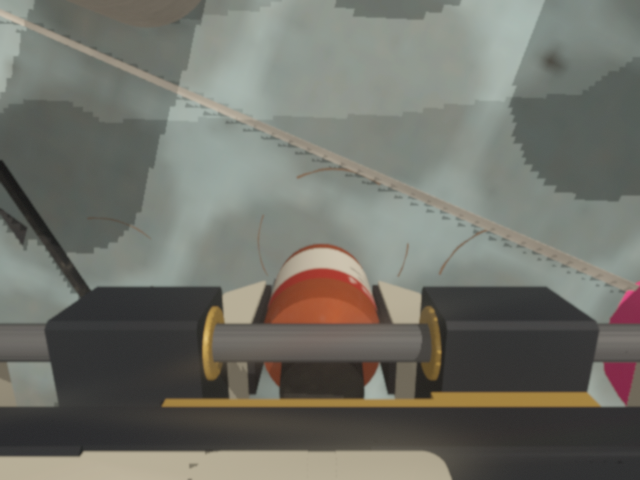

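Call:
step_arm:
  motion:
    - {"dx": 0,"dy": -0.02,"dz": 0,"ax": 0,"ay": 0,"az": 0,"gripper": 0.35}
    - {"dx": 0,"dy": -0.08,"dz": 0,"ax": 0,"ay": 0,"az": 0,"gripper": 0.35}
    - {"dx": 0,"dy": -0.15,"dz": 0,"ax": 0,"ay": 0,"az": 0,"gripper": 0.35}
    - {"dx": 0,"dy": -0.22,"dz": 0,"ax": 0,"ay": 0,"az": 0,"gripper": 0.35}
    - {"dx": 0,"dy": -0.27,"dz": 0,"ax": 0,"ay": 0,"az": 0,"gripper": 0.35}

```text
clock: 8.88
eef_pos: [466.9, 10.2, 134.4]
tcp_rot: [-0.707, -0.016, 0.015, 0.707]
contact_force: [1.0, -0.4, -1.1]
finger_gap: 0.449
```

```bash
python3 look2.py w9; python3 -c "
from h import *
go([453.5,-225.5,132],2.5)"
```

```text
t8.88 pos [466.9  10.2 134.4] d [-0. -0. -0.] turn [-0.  0.  0.] |mm| 16 F [ 1.  -0.4 -1.1] gap 0.449
0.85 [322.8, 309.3] top 224.2168770740565 cap centre [466.8  13.6 223. ] [466.7  13.6 223.4]
dye_bottle 0.59 [324. 284.] [471.5 -42.7   0. ]
t9.03 pos [468.    9.7 133.4] d [-0.0492  0.0028 -0.4688] turn [ 0.0008 -0.0013  0.0088] |mm| 236 F [-0.8  0.4 -1.9] gap 0.448
```

View pics/w9.png

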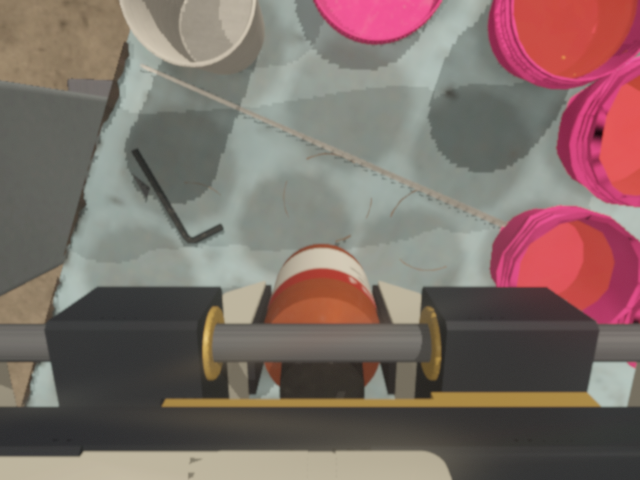

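Call:
step_arm:
  motion:
    - {"dx": -0.005,"dy": 0,"dz": -0.04,"ax": 0,"ay": 0,"az": 0,"gripper": 0.35}
    - {"dx": -0.012,"dy": 0,"dz": -0.1,"ax": 0,"ay": 0,"az": 0,"gripper": 0.35}
    - {"dx": -0.02,"dy": 0,"dz": -0.17,"ax": 0,"ay": 0,"az": 0,"gripper": 0.35}
    - {"dx": -0.03,"dy": 0,"dz": -0.24,"ax": 0,"ay": 0,"az": 0,"gripper": 0.35}
    - {"dx": -0.036,"dy": 0,"dz": -0.31,"ax": 0,"ay": 0,"az": 0,"gripper": 0.35}

```text
clock: 9.45
eef_pos: [453.6, -147.2, 130.0]
tcp_rot: [-0.707, -0.015, 0.016, 0.707]
contact_force: [-0.0, 0.3, 0.3]
finger_gap: 0.45
```

```bash
python3 -c "
from h import *
go([453.5,-225.5,132],2.5)"
```

```text
t9.45 pos [ 453.6 -147.2  130. ] d [-0.0072 -0.0041 -0.1564] turn [-0.0012  0.001  -0.0044] |mm| 78 F [-0.   0.3  0.3] gap 0.450
```

Call:
step_arm:
  motion:
    - {"dx": -0.004,"dy": 0,"dz": -0.06,"ax": 0,"ay": 0,"az": 0,"gripper": 0.35}
    - {"dx": -0.006,"dy": 0,"dz": -0.11,"ax": 0,"ay": 0,"az": 0,"gripper": 0.35}
    - {"dx": -0.007,"dy": 0,"dz": -0.145,"ax": 0,"ay": 0,"az": 0,"gripper": 0.35}
    - {"dx": -0.007,"dy": 0,"dz": -0.156,"ax": 0,"ay": 0,"az": 0,"gripper": 0.35}
    - {"dx": -0.007,"dy": 0,"dz": -0.156,"ax": 0,"ay": 0,"az": 0,"gripper": 0.35}

```text
clock: 9.87
eef_pos: [454.2, -225.1, 129.9]
tcp_rot: [-0.707, -0.014, 0.015, 0.707]
contact_force: [0.7, 0.4, -0.6]
finger_gap: 0.452
```

Call:
step_arm:
  motion:
    - {"dx": 0,"dy": 0,"dz": 0,"ax": 0,"ay": 0,"az": 0,"gripper": 0.35}
    - {"dx": 0,"dy": 0,"dz": 0,"ax": 0,"ay": 0,"az": 0,"gripper": 0.35}

```text
clock: 10.03
eef_pos: [455.1, -222.2, 130.7]
tcp_rot: [-0.707, -0.016, 0.016, 0.707]
contact_force: [0.6, -0.2, -0.9]
finger_gap: 0.445
```

```bash
cat > look3.py <<'E'
import sys
from h import *
np.set_printoptions(precision=1,suppress=True)
n=sys.argv[1]
go([453.5,-225.5,8],2.5)
pp=pose("wrist"); p,d=viewer.camera("wrist"); save(n,p); np.savez(n+".npz",p=p,d=d,R=pp[1],o=pp[2])
p,d=viewer.camera("top"); save(n+"t",p,4,(330,180,500,330)); np.savez(n+"t.npz",p=p,d=d)
pt=pose("top")
for t in ("rack_floor","door_hinge","dye_bottle"):
  for c,q in (("wrist",pp),("top",pt)):
    for r in spotter.landmark_of(t,c)[:3]: print(c,t,round(r["score"],2),np.round(r["pixel"]), at_z(q,[r["pixel"]],{"rack_floor":12,"door_hinge":80}.get(t,0))[0])
go([453.5,-225.5,8],2.5)
E
python3 look3.py w10
```

```text
t10.03 pos [ 455.1 -222.2  130.7] d [-0.   0.2 -0. ] turn [-0.  0. -0.] |mm| 123 F [ 0.6 -0.2 -0.9] gap 0.445
wrist rack_floor 0.91 [318. 228.] [ 452.4 -224.1   12. ]
top rack_floor 0.53 [430. 179.] [ 640.2 -289.6   12. ]
wrist door_hinge 0.74 [321. 227.] [ 454.3 -207.4   80. ]
wrist door_hinge 0.61 [480. 203.] [ 546.5 -189.    80. ]
top door_hinge 0.93 [387. 219.] [ 545.1 -188.4   80. ]
top door_hinge 0.7 [219. 294.] [396.4 131.   80. ]
wrist dye_bottle 0.85 [204.  30.] [365.6 -88.1   0. ]
wrist dye_bottle 0.77 [323. 286.] [ 458.6 -275.4    0. ]
top dye_bottle 0.74 [332. 309.] [364.7 -87.4   0. ]
top dye_bottle 0.7 [329. 272.] [441.2 -80.7   0. ]
top dye_bottle 0.44 [408. 264.] [ 459.8 -247.3    0. ]
t10.43 pos [ 455.2 -223.9  131.1] d [-0.   0.2 -0. ] turn [0. 0. 0.] |mm| 123 F [ 0.4  0.3 -0.3] gap 0.448
```

View pics/w10.png

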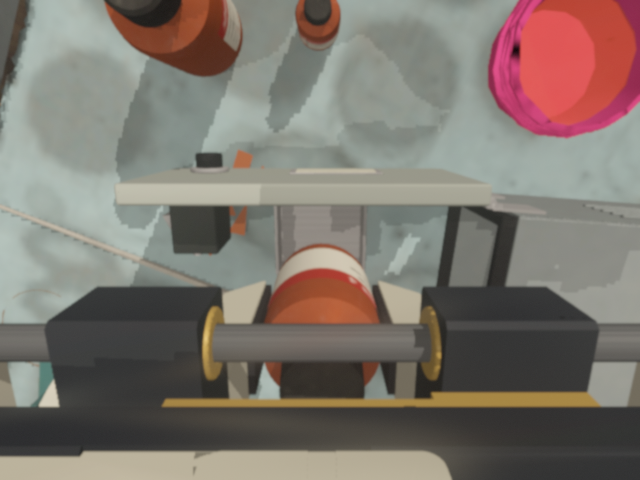

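View pics/w10t.png

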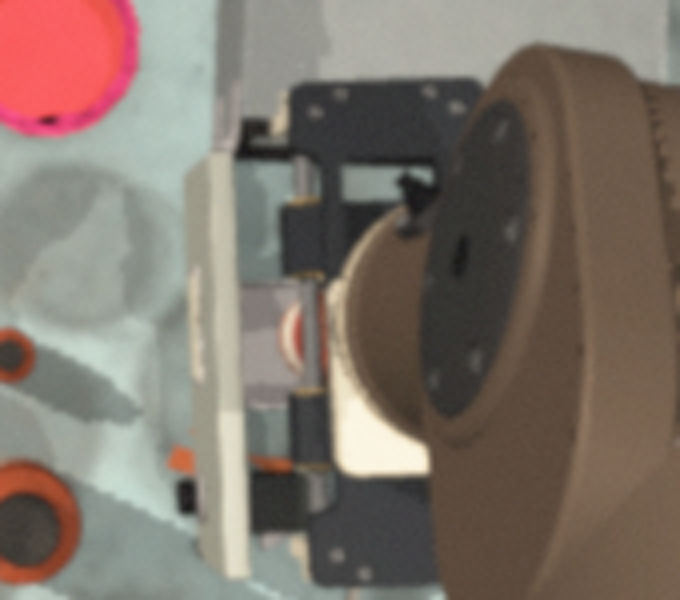

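```bash
python3 - <<'E'
from h import *
np.set_printoptions(precision=1,suppress=True)
s=env.sense(); M=R.from_quat(s["tcp_rot"]).as_matrix()
p,d=viewer.camera("side"); pp=pose("side"); X,uv=cloud(pp,d); save("s10",p,4,(270,130,450,270))
T=(X-s["eef_pos"])@M
for x0 in range(-110,110,20):
    for zr in ((-40,-12),(-10,10),(12,42)):
        m=(T[:,0]>x0)&(T[:,0]<x0+20)&(T[:,2]>zr[0])&(T[:,2]<zr[1])&(T[:,1]>-200)&(T[:,1]<-5)
        if m.sum()>8: print(x0,zr,m.sum(),np.percentile(T[m,1],[50,90,97,100]))
E
```

```text
-110 (-40, -12) 69 [-130.7 -122.  -120.2 -119.4]
-110 (-10, 10) 57 [-131.2 -120.9 -120.  -109.7]
-110 (12, 42) 93 [-131.7 -122.4 -119.4 -119. ]
-90 (-40, -12) 111 [-112.9 -100.2  -97.4  -94.8]
-90 (-10, 10) 107 [-114.   -99.8  -98.5  -95.6]
-90 (12, 42) 219 [-119.5 -101.1  -97.9  -95.6]
-70 (-40, -12) 66 [-145.5 -138.  -137.4 -137.1]
-70 (-10, 10) 101 [-151.9 -138.1 -137.6 -103.6]
-70 (12, 42) 166 [-137.  -107.7 -104.9  -92.5]
-50 (-40, -12) 117 [-189.6 -148.9 -139.2 -136.8]
-50 (-10, 10) 250 [-145.8  -50.   -44.1  -36.3]
-50 (12, 42) 483 [-152.  -106.4  -70.3  -42.3]
-30 (-40, -12) 13 [-194.2 -180.7 -179.4 -178.8]
-30 (-10, 10) 86 [-23.   -9.2  -7.1  -6.5]
-30 (12, 42) 434 [-134.5  -29.5  -13.8   -6. ]
-10 (-10, 10) 19 [-71.8 -68.3 -66.9 -66.4]
-10 (12, 42) 445 [-112.2  -23.   -11.    -5.1]
10 (-10, 10) 89 [-80.3 -64.3 -39.  -29.6]
10 (12, 42) 249 [-118.1  -61.6  -38.3  -14.5]
30 (12, 42) 164 [-119.2  -86.   -65.3  -39.8]
50 (-40, -12) 20 [-137.1 -130.9 -129.3 -128.7]
50 (-10, 10) 31 [-136.1 -130.3 -129.8 -129. ]
50 (12, 42) 81 [-133.7 -110.6 -108.4 -105.3]
70 (-40, -12) 57 [-137.7 -112.7 -111.8 -111.2]
70 (-10, 10) 58 [-138.1 -105.4 -103.5 -100.7]
70 (12, 42) 196 [-121.4 -102.4  -97.4  -95.1]
90 (-40, -12) 11 [-138.2 -137.6 -137.6 -137.6]
90 (-10, 10) 9 [-138.9 -137.6 -137.  -136.7]
90 (12, 42) 13 [-137.8 -125.  -122.7 -121.5]
```

View pics/s10.png

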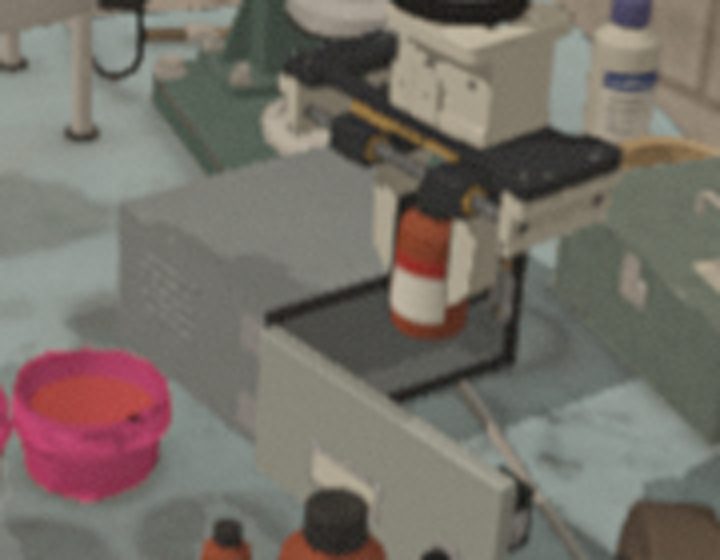

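Call:
step_arm:
  motion:
    - {"dx": -0.003,"dy": 0.04,"dz": -0.003,"ax": 0,"ay": 0,"az": 0,"gripper": 0.35}
    - {"dx": -0.003,"dy": 0.09,"dz": -0.003,"ax": 0,"ay": 0,"az": 0,"gripper": 0.35}
    - {"dx": -0.003,"dy": 0.14,"dz": -0.003,"ax": 0,"ay": 0,"az": 0,"gripper": 0.35}
    - {"dx": -0.003,"dy": 0.175,"dz": -0.003,"ax": 0,"ay": 0,"az": 0,"gripper": 0.35}
    - {"dx": -0.003,"dy": 0.18,"dz": -0.003,"ax": 0,"ay": 0,"az": 0,"gripper": 0.35}

```text
clock: 10.9
eef_pos: [451.7, -225.0, 38.3]
tcp_rot: [-0.706, -0.014, 0.017, 0.708]
contact_force: [-0.8, -0.6, -0.5]
finger_gap: 0.449
```

Call:
step_arm:
  motion:
    - {"dx": 0,"dy": 0,"dz": 0,"ax": 0,"ay": 0,"az": 0,"gripper": 0.35}
    - {"dx": 0,"dy": 0,"dz": 0,"ax": 0,"ay": 0,"az": 0,"gripper": 0.35}

```text
clock: 11.07
eef_pos: [454.3, -225.7, 41.8]
tcp_rot: [0.707, 0.016, -0.015, -0.707]
contact_force: [0.2, 1.2, -0.1]
finger_gap: 0.447
```

```bash
python3 look3.py w11 | grep -v dye_b
```

```text
t11.07 pos [ 454.3 -225.7   41.8] d [-0.   0.1  0. ] turn [ 0. -0.  0.] |mm| 34 F [ 0.2  1.2 -0.1] gap 0.447
top rack_floor 0.74 [398. 267.] [ 454.2 -223.8   12. ]
wrist door_hinge 0.64 [575. 230.] [ 547.5 -187.4   80. ]
t11.47 pos [ 453.9 -225.9   41.5] d [-0.   0.1  0. ] turn [ 0. -0.  0.] |mm| 33 F [-0.2  0.5 -0.5] gap 0.446
```

View pics/w11.png

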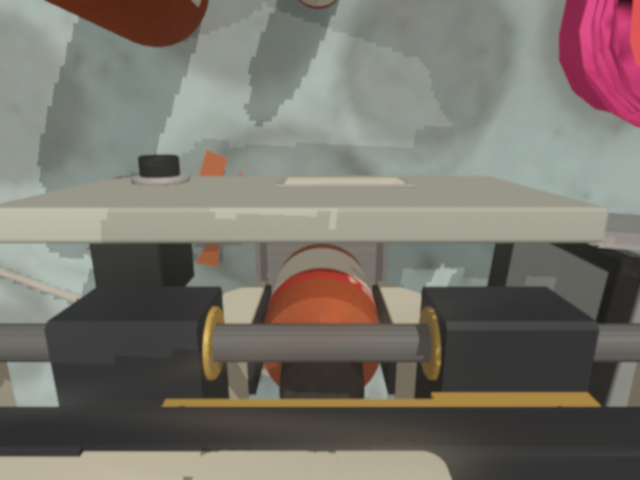

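Call:
step_arm:
  motion:
    - {"dx": 0,"dy": 0.02,"dz": 0.001,"ax": 0,"ay": 0,"az": 0,"gripper": 0.35}
    - {"dx": 0,"dy": 0.034,"dz": 0.001,"ax": 0,"ay": 0,"az": 0,"gripper": 0.35}
    - {"dx": 0,"dy": 0.046,"dz": 0.001,"ax": 0,"ay": 0,"az": 0,"gripper": 0.35}
    - {"dx": 0,"dy": 0.056,"dz": 0.001,"ax": 0,"ay": 0,"az": 0,"gripper": 0.35}
    - {"dx": 0,"dy": 0.06,"dz": 0.001,"ax": 0,"ay": 0,"az": 0,"gripper": 0.35}

```text
clock: 11.88
eef_pos: [453.0, -224.8, 9.8]
tcp_rot: [-0.707, -0.015, 0.016, 0.707]
contact_force: [0.5, 0.6, 0.3]
finger_gap: 0.448
```

Call:
step_arm:
  motion:
    - {"dx": 0,"dy": 0,"dz": 0,"ax": 0,"ay": 0,"az": 0,"gripper": 0.35}
    - {"dx": 0,"dy": 0,"dz": 0,"ax": 0,"ay": 0,"az": 0,"gripper": 0.35}

```text
clock: 12.05
eef_pos: [453.7, -225.0, 10.9]
tcp_rot: [-0.707, -0.015, 0.015, 0.707]
contact_force: [-0.4, 0.0, -0.3]
finger_gap: 0.451
```

No contact yet; creep down in small steps.

Call:
step_arm:
  motion:
    - {"dx": 0,"dy": 0.002,"dz": 0,"ax": 0,"ay": 0,"az": 0,"gripper": 0.35}
    - {"dx": 0,"dy": 0.004,"dz": 0,"ax": 0,"ay": 0,"az": 0,"gripper": 0.35}
    - {"dx": 0,"dy": 0.004,"dz": 0,"ax": 0,"ay": 0,"az": 0,"gripper": 0.35}

```text
clock: 12.3
eef_pos: [453.7, -225.2, 9.1]
tcp_rot: [0.707, 0.015, -0.015, -0.707]
contact_force: [-0.2, 0.5, -1.2]
finger_gap: 0.451
```

Call:
step_arm:
  motion:
    - {"dx": 0,"dy": 0.001,"dz": 0,"ax": 0,"ay": 0,"az": 0,"gripper": 0.35}
    - {"dx": 0,"dy": 0.002,"dz": 0,"ax": 0,"ay": 0,"az": 0,"gripper": 0.35}
    - {"dx": 0,"dy": 0.002,"dz": 0,"ax": 0,"ay": 0,"az": 0,"gripper": 0.35}

```text
clock: 12.55
eef_pos: [453.8, -225.2, 8.1]
tcp_rot: [0.707, 0.015, -0.015, -0.707]
contact_force: [0.3, 0.7, -1.2]
finger_gap: 0.451
```

Call:
step_arm:
  motion:
    - {"dx": 0,"dy": 0.001,"dz": 0,"ax": 0,"ay": 0,"az": 0,"gripper": 0.35}
    - {"dx": 0,"dy": 0.0015,"dz": 0,"ax": 0,"ay": 0,"az": 0,"gripper": 0.35}
    - {"dx": 0,"dy": 0.002,"dz": 0,"ax": 0,"ay": 0,"az": 0,"gripper": 0.35}
    - {"dx": 0,"dy": 0.002,"dz": 0,"ax": 0,"ay": 0,"az": 0,"gripper": 0.35}

```text
clock: 12.88
eef_pos: [453.9, -225.5, 7.9]
tcp_rot: [0.707, 0.015, -0.015, -0.707]
contact_force: [-2.7, 0.7, 12.3]
finger_gap: 0.443
```

```bash
python3 look3.py w12 |grep -v dye_b; python3 - <<'E'
from h import *
p,d=viewer.camera("side");save("s12",p,4,(270,150,450,290))
E
```

```text
t12.88 pos [ 453.9 -225.5    7.9] d [-0. -0. -0.] turn [ 0. -0.  0.] |mm| 0 F [-2.7  0.7 12.3] gap 0.443
top rack_floor 0.81 [399. 267.] [ 454.  -225.9   12. ]
top door_hinge 0.88 [388. 218.] [ 546.7 -191.7   80. ]
t13.28 pos [ 453.9 -225.5    7.9] d [-0. -0.  0.] turn [ 0. -0.  0.] |mm| 0 F [-2.8  0.3 11. ] gap 0.447
```

View pics/w12.png

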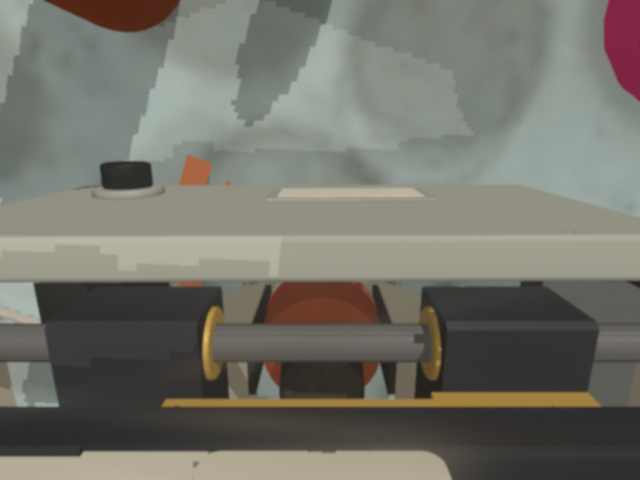

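View pics/s12.png

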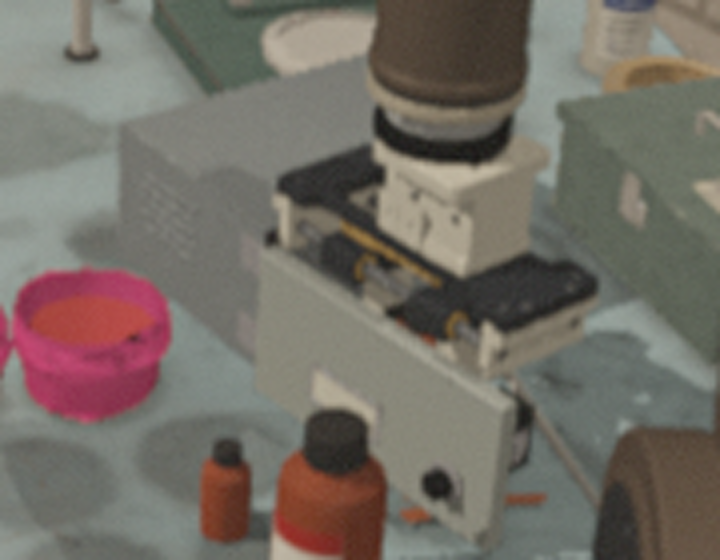

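Call:
step_arm:
  motion:
    - {"dx": 0,"dy": -0.001,"dz": 0,"ax": 0,"ay": 0,"az": 0,"gripper": 0.5}
    - {"dx": 0,"dy": -0.001,"dz": 0,"ax": 0,"ay": 0,"az": 0,"gripper": 0.64}
    - {"dx": 0,"dy": -0.001,"dz": 0,"ax": 0,"ay": 0,"az": 0,"gripper": 0.64}
    - {"dx": 0,"dy": -0.001,"dz": 0,"ax": 0,"ay": 0,"az": 0,"gripper": 0.64}
    - {"dx": 0,"dy": -0.001,"dz": 0,"ax": 0,"ay": 0,"az": 0,"gripper": 0.64}

```text
clock: 13.75
eef_pos: [453.7, -225.1, 7.4]
tcp_rot: [-0.707, -0.015, 0.015, 0.707]
contact_force: [-0.4, 0.3, 0.0]
finger_gap: 0.636
```

Call:
step_arm:
  motion:
    - {"dx": 0,"dy": 0,"dz": 0,"ax": 0,"ay": 0,"az": 0,"gripper": 0.64}
    - {"dx": 0,"dy": 0,"dz": 0,"ax": 0,"ay": 0,"az": 0,"gripper": 0.64}
    - {"dx": 0,"dy": 0,"dz": 0,"ax": 0,"ay": 0,"az": 0,"gripper": 0.64}

```text
clock: 14.0
eef_pos: [453.7, -225.2, 7.5]
tcp_rot: [0.707, 0.015, -0.015, -0.707]
contact_force: [-0.4, -0.4, -0.1]
finger_gap: 0.641
```

```bash
python3 look3.py w13 ; python3 -c "
from h import *
go([455,-225.5,140],2.5)"
```

```text
t14.00 pos [ 453.7 -225.2    7.5] d [-0. -0. -0.] turn [ 0. -0. -0.] |mm| 1 F [-0.4 -0.4 -0.1] gap 0.641
top rack_floor 0.78 [399. 270.] [ 447.8 -224.2   12. ]
top door_hinge 0.68 [387. 217.] [ 549.2 -189.2   80. ]
wrist dye_bottle 0.96 [322. 288.] [ 454.1 -232.4    0. ]
top dye_bottle 0.65 [330. 311.] [359.7 -84.4   0. ]
top dye_bottle 0.54 [401. 267.] [ 454.3 -231.3    0. ]
top dye_bottle 0.47 [331. 272.] [441.7 -84.1   0. ]
t14.40 pos [ 453.7 -225.2    7.5] d [-0. -0. -0.] turn [ 0. -0. -0.] |mm| 1 F [-0.2  0.8  1. ] gap 0.640
t14.40 pos [ 453.7 -225.2    7.5] d [ 0.0025 -0.265  -0.0008] turn [ 0.     -0.0007 -0.    ] |mm| 132 F [-0.2  0.8  1. ] gap 0.640
```

View pics/w13.png

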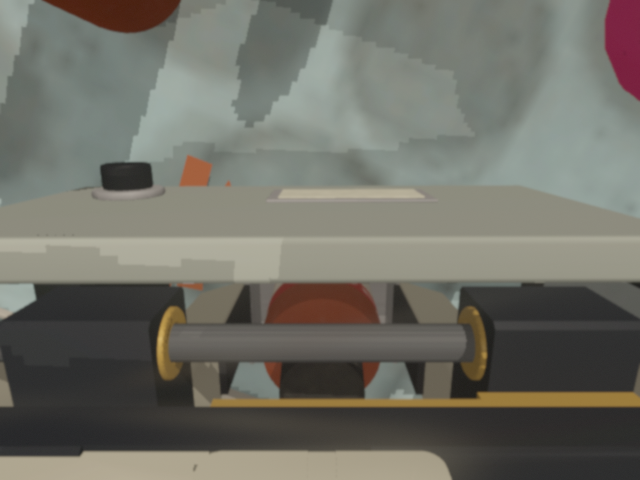

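Call:
step_arm:
  motion:
    - {"dx": 0,"dy": -0.03,"dz": 0,"ax": 0,"ay": 0,"az": 0,"gripper": 0.64}
    - {"dx": 0,"dy": -0.08,"dz": 0,"ax": 0,"ay": 0,"az": 0,"gripper": 0.64}
    - {"dx": 0,"dy": -0.15,"dz": 0,"ax": 0,"ay": 0,"az": 0,"gripper": 0.64}
    - {"dx": 0,"dy": -0.23,"dz": 0,"ax": 0,"ay": 0,"az": 0,"gripper": 0.64}
    - {"dx": 0,"dy": -0.31,"dz": 0,"ax": 0,"ay": 0,"az": 0,"gripper": 0.64}

```text
clock: 14.82
eef_pos: [453.0, -224.7, 163.9]
tcp_rot: [-0.707, -0.015, 0.016, 0.707]
contact_force: [0.7, -0.2, 0.1]
finger_gap: 0.64
```

Call:
step_arm:
  motion:
    - {"dx": 0,"dy": -0.01,"dz": -0.07,"ax": 0,"ay": 0,"az": 0,"gripper": 0}
    - {"dx": 0,"dy": -0.01,"dz": -0.13,"ax": 0,"ay": 0,"az": 0,"gripper": 0}
    - {"dx": 0,"dy": -0.01,"dz": -0.15,"ax": 0,"ay": 0,"az": 0,"gripper": 0}
    - {"dx": 0,"dy": -0.01,"dz": -0.15,"ax": 0,"ay": 0,"az": 0,"gripper": 0}

```text
clock: 15.15
eef_pos: [456.2, -303.5, 167.3]
tcp_rot: [0.707, 0.014, -0.014, -0.707]
contact_force: [-1.4, 0.8, 0.2]
finger_gap: 0.398
```

```bash
python3 look3.py w14; python3 look2.py w15
```

```text
t15.15 pos [ 456.2 -303.5  167.3] d [0.  0.3 0.2] turn [ 0. -0. -0.] |mm| 177 F [-1.4  0.8  0.2] gap 0.398
top rack_floor 0.83 [399. 265.] [ 457.1 -225.5   12. ]
wrist door_hinge 0.72 [477.  59.] [ 547.5 -187.3   80. ]
top door_hinge 0.78 [389. 220.] [ 542.1 -192.9   80. ]
wrist dye_bottle 0.59 [322. 120.] [ 453.3 -225.7    0. ]
top dye_bottle 0.7 [332. 272.] [440.9 -87.    0. ]
top dye_bottle 0.6 [402. 269.] [ 450.1 -232.7    0. ]
top dye_bottle 0.59 [336. 310.] [363.  -95.8   0. ]
t15.55 pos [ 457.1 -299.1  167.5] d [-0.   0.3  0.1] turn [-0.  0. -0.] |mm| 176 F [-0.7 -1.7  0.1] gap 0.053
t15.55 pos [ 457.1 -299.1  167.5] d [0.  0.  0.6] turn [-0.  0. -0.] |mm| 309 F [-0.7 -1.7  0.1] gap 0.053
0.92 [323.4, 124.5] top 98.15825739641085 cap centre [ 453.6 -226.3   97. ] [ 453.7 -226.3   97.1]
dye_bottle 0.58 [320. 126.] [ 452.4 -225.6    0. ]
```

View pics/w14.png

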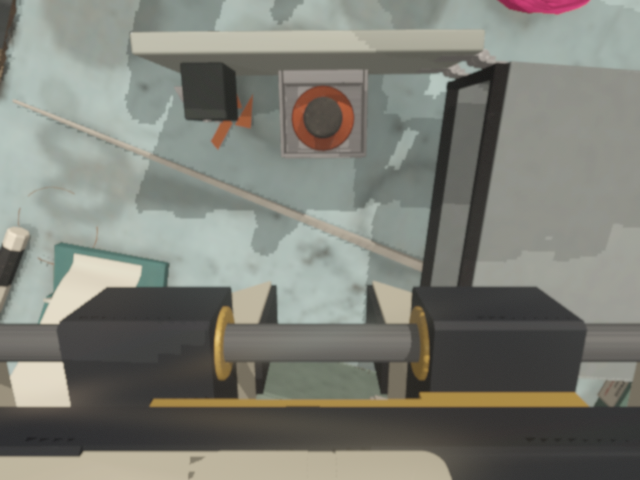

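```bash
cat >> h.py <<'E'
H=np.array([547.2,-187.7]); PSI=-0.0285
def door(th,gap=0,r=155,z=32):
    """world TCP target and tool yaw for flat finger contact at door angle th (rad)"""
    a=-np.pi/2+PSI-th          # hinge->free direction angle
    f=np.array([np.cos(a),np.sin(a)]); xd=np.array([-f[1],f[0]])  # placeholder normal
    yd=-f; xd=np.array([yd[1],-yd[0]])
    c=H-r*yd-(12+9.5+gap)*xd
    return [c[0],c[1],z], np.degrees(np.arctan2(yd[1],yd[0]))
E
python3 - <<'E'
from h import *
s=env.sense(); print(np.round(s["joints"],2))
for th in (1.5,1.0,.5,.1,0): print(th,door(th))
go(door(1.5,12)[0][:2]+[167],2.4)
E
```

```text
[ 0.8   0.37 -0.43  1.78  0.18  1.03  0.36]
1.5 ([np.float64(391.4295253149985), np.float64(-172.77320475087498), 32], np.float64(2.4234010142536655))
1.0 ([np.float64(403.34226090711053), np.float64(-249.28084850894902), 32], np.float64(31.071290770794825))
0.5 ([np.float64(450.47638824321194), np.float64(-310.71135284485786), 32], np.float64(59.71918052733599))
0.1 ([np.float64(506.0145311217327), np.float64(-338.66690747735834), 32], np.float64(82.63749233256893))
0 ([np.float64(521.2918290912659), np.float64(-342.0243878334329), 32], np.float64(88.36707028387717))
t15.70 pos [ 457.  -299.7  167.5] d [-0.1199  0.0011  0.2834] turn [-0.      0.0039 -0.0001] |mm| 154 F [-0.7  0.2  0.1] gap 0.006
```

Call:
step_arm:
  motion:
    - {"dx": -0.12,"dy": 0,"dz": 0.283,"ax": 0,"ay": 0,"az": 0,"gripper": 0}
    - {"dx": -0.12,"dy": 0,"dz": 0.283,"ax": 0,"ay": 0,"az": 0,"gripper": 0}
    - {"dx": -0.12,"dy": 0,"dz": 0.283,"ax": 0,"ay": 0,"az": 0,"gripper": 0}
    - {"dx": -0.12,"dy": 0,"dz": 0.283,"ax": 0,"ay": 0,"az": 0,"gripper": 0}
    - {"dx": -0.12,"dy": 0,"dz": 0.283,"ax": 0,"ay": 0,"az": 0,"gripper": 0}

```text
clock: 16.12
eef_pos: [388.2, -156.1, 167.6]
tcp_rot: [-0.707, -0.017, 0.018, 0.707]
contact_force: [0.3, -0.6, 0.3]
finger_gap: 0.004
```

```bash
python3 - <<'E'
from h import *
go(door(1.5,12)[0],2.4)
pp=pose("wrist"); p,d=viewer.camera("wrist"); save("w16",p)
go(door(1.5,12)[0],2.4)
E
```

```text
t16.12 pos [ 388.2 -156.1  167.6] d [ 0.0054  0.2711 -0.0098] turn [-0.001   0.0135 -0.0035] |mm| 136 F [ 0.3 -0.6  0.3] gap 0.004
t16.17 pos [ 389.8 -158.9  167.9] d [ 0.002   0.2718 -0.0036] turn [ 0.0014  0.0105 -0.0004] |mm| 136 F [ 0.2 -0.2 -0.2] gap 0.005
```

View pics/w16.png

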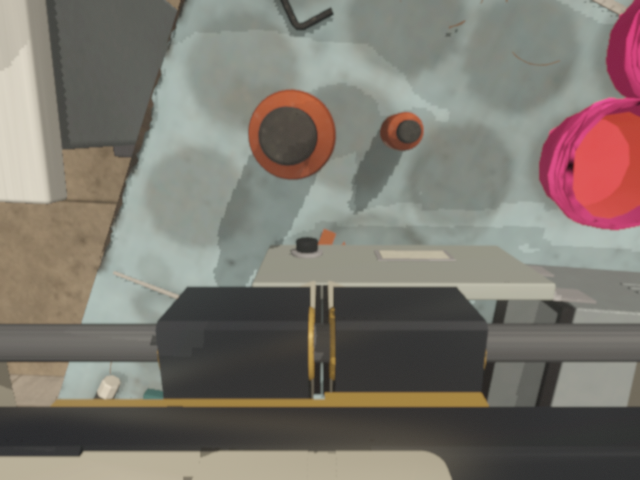

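Call:
step_arm:
  motion:
    - {"dx": 0.003,"dy": 0.07,"dz": 0,"ax": 0,"ay": 0,"az": 0,"gripper": 0}
    - {"dx": 0.003,"dy": 0.14,"dz": 0,"ax": 0,"ay": 0,"az": 0,"gripper": 0}
    - {"dx": 0.003,"dy": 0.21,"dz": 0,"ax": 0,"ay": 0,"az": 0,"gripper": 0}
    - {"dx": 0.003,"dy": 0.25,"dz": 0,"ax": 0,"ay": 0,"az": 0,"gripper": 0}
    - {"dx": 0.003,"dy": 0.27,"dz": 0,"ax": 0,"ay": 0,"az": 0,"gripper": 0}

```text
clock: 16.58
eef_pos: [391.3, -161.6, 29.8]
tcp_rot: [-0.706, -0.014, 0.016, 0.707]
contact_force: [-0.3, 0.2, -0.1]
finger_gap: 0.006
```

Call:
step_arm:
  motion:
    - {"dx": 0,"dy": 0,"dz": 0,"ax": 0,"ay": 0,"az": 0,"gripper": 0}
    - {"dx": 0,"dy": 0,"dz": 0,"ax": 0,"ay": 0,"az": 0,"gripper": 0}

```text
clock: 16.75
eef_pos: [392.6, -161.7, 32.3]
tcp_rot: [-0.707, -0.015, 0.015, 0.707]
contact_force: [0.2, 0.1, 0.9]
finger_gap: 0.007
```

```bash
python3 - <<'E'
from h import *
pp=pose("wrist"); p,d=viewer.camera("wrist"); save("w17",p)
p,d=viewer.camera("side"); save("s17",p,4,(270,150,450,290))
for th,g in ((1.5,0),(1.42,0),(1.2,0)): t,y=door(th,g); go(t,y)
E
```

```text
t16.85 pos [ 393.4 -161.8   33.3] d [-0.0048  0.0026 -0.0217] turn [0.0012 0.0009 0.0027] |mm| 11 F [0.1 0.  0.8] gap 0.003
t16.85 pos [ 393.4 -161.8   33.3] d [-0.0073  0.0026 -0.0466] turn [ 0.0013 -0.1519  0.0026] |mm| 24 F [0.1 0.  0.8] gap 0.003
t16.85 pos [ 393.4 -161.8   33.3] d [-0.0037  0.0026 -0.1152] turn [ 0.0016 -0.5721  0.0025] |mm| 58 F [0.1 0.  0.8] gap 0.003
```

View pics/s17.png

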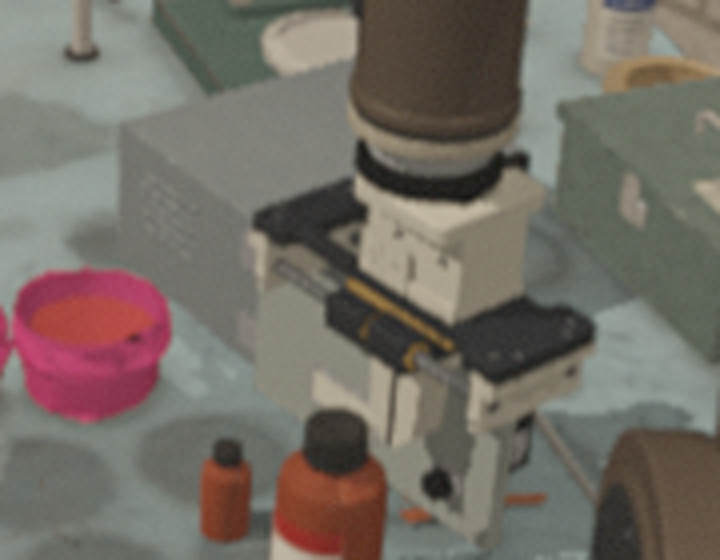

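View pics/w17.png

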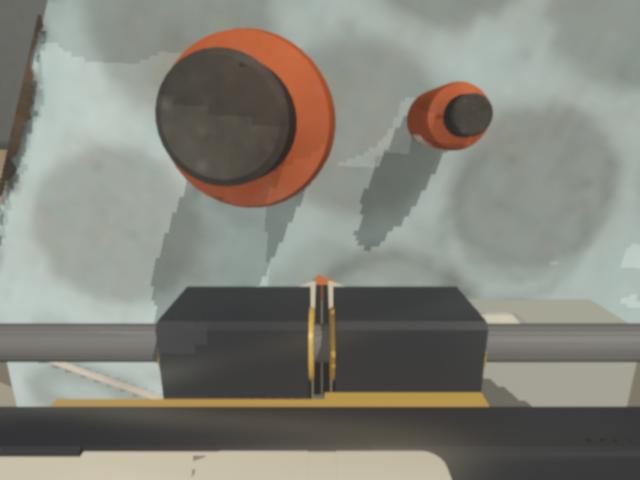

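```bash
cat >> h.py <<'E'
def rows(ths,gaps=None,r=155,z=32):
    s=env.sense(); M=R.from_quat(s["tcp_rot"]).as_matrix()
    print("t%.2f pos %s F %s"%(s["clock"],np.round(s["eef_pos"],1),np.round(s["contact_force"],1)))
    for i,th in enumerate(ths):
        t,y=door(th,gaps[i] if gaps is not None else 0,r,z); d=M.T@(np.array(t)-s["eef_pos"])/500
        a=np.radians(y); G=np.array([[np.cos(a),0,-np.sin(a)],[np.sin(a),0,np.cos(a)],[0,-1,0]])
        rv=np.degrees(R.from_matrix(M.T@G).as_rotvec())/30
        print(th,np.round(d,4),np.round(rv,3))
E
python3 -c "
from h import *
rows([1.5,1.5,1.48,1.45,1.42],[6,2,0,0,0])"
```

```text
t16.85 pos [ 393.4 -161.8   33.3] F [0.1 0.  0.8]
1.5 [-0.0048  0.0026 -0.0097] [0.001 0.001 0.003]
1.5 [-0.0048  0.0026 -0.0177] [0.001 0.001 0.003]
1.48 [-0.0056  0.0026 -0.0279] [ 0.001 -0.037  0.003]
1.45 [-0.0066  0.0026 -0.0372] [ 0.001 -0.095  0.003]
1.42 [-0.0073  0.0026 -0.0466] [ 0.001 -0.152  0.003]
```

Call:
step_arm:
  motion:
    - {"dx": -0.005,"dy": 0,"dz": -0.01,"ax": 0,"ay": 0,"az": 0,"gripper": 0}
    - {"dx": -0.005,"dy": 0,"dz": -0.018,"ax": 0,"ay": 0,"az": 0,"gripper": 0}
    - {"dx": -0.0056,"dy": 0,"dz": -0.028,"ax": 0,"ay": -0.037,"az": 0,"gripper": 0}
    - {"dx": -0.0066,"dy": 0,"dz": -0.037,"ax": 0,"ay": -0.095,"az": 0,"gripper": 0}
    - {"dx": -0.0073,"dy": 0,"dz": -0.0466,"ax": 0,"ay": -0.152,"az": 0,"gripper": 0}

```text
clock: 17.27
eef_pos: [390.0, -185.5, 33.2]
tcp_rot: [0.706, 0.044, -0.043, -0.705]
contact_force: [-0.7, 0.9, 1.1]
finger_gap: 0.004
```

```bash
python3 -c "
from h import *
rows([1.40,1.36,1.32,1.28,1.24])"
```

```text
t17.27 pos [ 390.  -185.5   33.2] F [-0.7  0.9  1.1]
1.4 [ 0.0008  0.0024 -0.0059] [ 0.002 -0.035  0.002]
1.36 [-0.0005  0.0024 -0.0184] [ 0.002 -0.111  0.002]
1.32 [-0.0012  0.0024 -0.0308] [ 0.002 -0.188  0.002]
1.28 [-0.0015  0.0024 -0.0434] [ 0.002 -0.264  0.002]
1.24 [-0.0012  0.0024 -0.0559] [ 0.002 -0.341  0.002]
```

Call:
step_arm:
  motion:
    - {"dx": 0.001,"dy": 0.001,"dz": -0.012,"ax": 0,"ay": -0.07,"az": 0,"gripper": 0}
    - {"dx": 0,"dy": 0.001,"dz": -0.022,"ax": 0,"ay": -0.14,"az": 0,"gripper": 0}
    - {"dx": -0.001,"dy": 0.001,"dz": -0.034,"ax": 0,"ay": -0.21,"az": 0,"gripper": 0}
    - {"dx": -0.0015,"dy": 0.001,"dz": -0.045,"ax": 0,"ay": -0.275,"az": 0,"gripper": 0}
    - {"dx": -0.0012,"dy": 0.001,"dz": -0.056,"ax": 0,"ay": -0.341,"az": 0,"gripper": 0}

```text
clock: 17.68
eef_pos: [392.9, -213.5, 32.6]
tcp_rot: [0.699, 0.107, -0.106, -0.699]
contact_force: [0.1, 1.0, -0.3]
finger_gap: 0.008
```

```bash
python3 - <<'E'
from h import *
rows([1.2,1.16,1.12,1.08,1.04])
p,d=viewer.camera("top"); save("t18",p,4,(330,180,500,330))
rows([1.2,1.16,1.12,1.08,1.04])
E
```

```text
t17.68 pos [ 392.9 -213.5   32.6] F [ 0.1  1.  -0.3]
1.2 [-0.0015  0.0013 -0.0121] [ 0.002 -0.076  0.002]
1.16 [-0.0024  0.0013 -0.0246] [ 0.002 -0.152  0.002]
1.12 [-0.0029  0.0013 -0.0371] [ 0.002 -0.229  0.002]
1.08 [-0.0029  0.0013 -0.0496] [ 0.002 -0.305  0.001]
1.04 [-0.0024  0.0014 -0.0621] [ 0.002 -0.381  0.001]
t17.73 pos [ 393.  -214.7   32.6] F [-0.3 -1.4 -0.3]
1.2 [-0.001   0.0013 -0.0097] [ 0.003 -0.073  0.001]
1.16 [-0.002   0.0013 -0.0221] [ 0.003 -0.149  0.001]
1.12 [-0.0025  0.0013 -0.0346] [ 0.003 -0.226  0.001]
1.08 [-0.0025  0.0014 -0.0472] [ 0.003 -0.302  0.001]
1.04 [-0.002   0.0014 -0.0597] [ 0.003 -0.379  0.001]
```

View pics/t18.png

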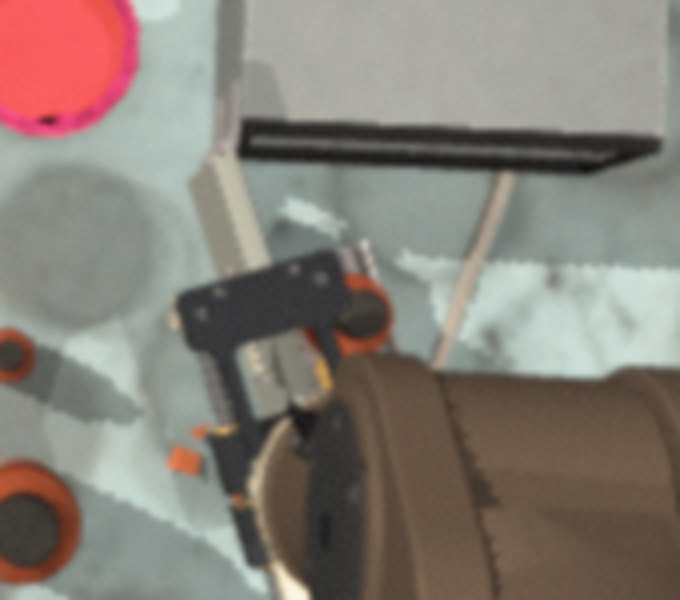

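Call:
step_arm:
  motion:
    - {"dx": -0.001,"dy": 0.001,"dz": -0.0125,"ax": 0,"ay": -0.08,"az": 0,"gripper": 0}
    - {"dx": -0.002,"dy": 0.001,"dz": -0.026,"ax": 0,"ay": -0.17,"az": 0,"gripper": 0}
    - {"dx": -0.0025,"dy": 0.001,"dz": -0.04,"ax": 0,"ay": -0.26,"az": 0,"gripper": 0}
    - {"dx": -0.0025,"dy": 0.001,"dz": -0.055,"ax": 0,"ay": -0.35,"az": 0,"gripper": 0}
    - {"dx": -0.001,"dy": 0.001,"dz": -0.07,"ax": 0,"ay": -0.44,"az": 0,"gripper": 0}

```text
clock: 18.15
eef_pos: [402.3, -246.8, 32.0]
tcp_rot: [0.682, 0.186, -0.186, -0.682]
contact_force: [-0.9, 1.3, 1.3]
finger_gap: 0.004
```

```bash
python3 - <<'E'
from h import *
rows([.95,.9,.85,.8,.75])
E
```

```text
t18.15 pos [ 402.3 -246.8   32. ] F [-0.9  1.3  1.3]
0.95 [-0.0024 -0.     -0.0209] [ 0.001 -0.113 -0.   ]
0.9 [-0.0032  0.     -0.0366] [ 0.001 -0.209 -0.   ]
0.85 [-0.0033  0.     -0.0522] [ 0.001 -0.304 -0.   ]
0.8 [-0.0025  0.     -0.0678] [ 0.001 -0.4   -0.   ]
0.75 [-0.001   0.     -0.0834] [ 0.001 -0.495 -0.001]
```

Call:
step_arm:
  motion:
    - {"dx": -0.002,"dy": 0,"dz": -0.019,"ax": 0,"ay": -0.11,"az": 0,"gripper": 0}
    - {"dx": -0.003,"dy": 0,"dz": -0.035,"ax": 0,"ay": -0.205,"az": 0,"gripper": 0}
    - {"dx": -0.0033,"dy": 0,"dz": -0.051,"ax": 0,"ay": -0.3,"az": 0,"gripper": 0}
    - {"dx": -0.0025,"dy": 0,"dz": -0.067,"ax": 0,"ay": -0.4,"az": 0,"gripper": 0}
    - {"dx": -0.001,"dy": 0,"dz": -0.0834,"ax": 0,"ay": -0.495,"az": 0,"gripper": 0}

```text
clock: 18.57
eef_pos: [423.1, -282.9, 32.0]
tcp_rot: [0.652, 0.273, -0.273, -0.652]
contact_force: [-0.2, 2.0, 0.5]
finger_gap: 0.002
```

```bash
python3 - <<'E'
from h import *
rows([.7,.65,.6,.55,.5])
E
```

```text
t18.57 pos [ 423.1 -282.9   32. ] F [-0.2  2.   0.5]
0.7 [-0.0018 -0.0001 -0.0156] [ 0.    -0.096 -0.001]
0.65 [-0.0028 -0.0001 -0.0312] [ 0.    -0.191 -0.001]
0.6 [-0.003  -0.0001 -0.0468] [ 0.    -0.287 -0.001]
0.55 [-0.0024 -0.0001 -0.0625] [ 0.    -0.382 -0.001]
0.5 [-0.001  -0.0001 -0.078 ] [ 0.    -0.478 -0.001]
```

Call:
step_arm:
  motion:
    - {"dx": -0.0018,"dy": 0,"dz": -0.0156,"ax": 0,"ay": -0.096,"az": 0,"gripper": 0}
    - {"dx": -0.0028,"dy": 0,"dz": -0.0312,"ax": 0,"ay": -0.191,"az": 0,"gripper": 0}
    - {"dx": -0.003,"dy": 0,"dz": -0.0468,"ax": 0,"ay": -0.287,"az": 0,"gripper": 0}
    - {"dx": -0.0024,"dy": 0,"dz": -0.0625,"ax": 0,"ay": -0.382,"az": 0,"gripper": 0}
    - {"dx": -0.001,"dy": 0,"dz": -0.078,"ax": 0,"ay": -0.478,"az": 0,"gripper": 0}

```text
clock: 18.98
eef_pos: [450.3, -310.8, 31.9]
tcp_rot: [0.613, 0.352, -0.352, -0.613]
contact_force: [-0.9, 1.0, 1.5]
finger_gap: 0.002
```

```bash
python3 - <<'E'
from h import *
rows([.45,.41,.37,.33,.3])
p,d=viewer.camera("top"); save("t19",p,4,(330,180,500,330))
p,d=viewer.camera("wrist"); save("w19",p)
print(np.round(env.sense()["joints"],2))
rows([.45,.41,.37,.33,.3])
E
```

```text
t18.98 pos [ 450.3 -310.8   31.9] F [-0.9  1.   1.5]
0.45 [-0.0014 -0.0002 -0.0157] [-0.    -0.096 -0.001]
0.41 [-0.0023 -0.0002 -0.0282] [-0.    -0.172 -0.001]
0.37 [-0.0026 -0.0002 -0.0407] [-0.    -0.249 -0.001]
0.33 [-0.0025 -0.0002 -0.0532] [-0.    -0.325 -0.001]
0.3 [-0.002  -0.0002 -0.0626] [-0.    -0.382 -0.001]
[ 0.97  0.6  -0.66  1.9   0.5   0.81  1.09]
t19.08 pos [ 451.2 -311.4   31.9] F [0.2 1.1 0.5]
0.45 [-0.0013 -0.0002 -0.0137] [ 0.002 -0.099 -0.   ]
0.41 [-0.0022 -0.0002 -0.0262] [ 0.002 -0.176 -0.   ]
0.37 [-0.0025 -0.0002 -0.0387] [ 0.002 -0.252 -0.   ]
0.33 [-0.0023 -0.0002 -0.0512] [ 0.002 -0.329 -0.   ]
0.3 [-0.0019 -0.0002 -0.0606] [ 0.002 -0.386 -0.   ]
```

View pics/t19.png

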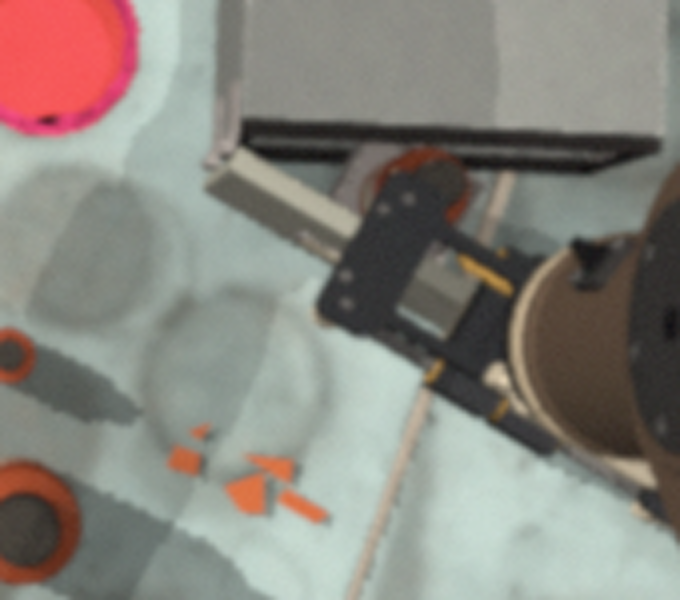

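View pics/w19.png

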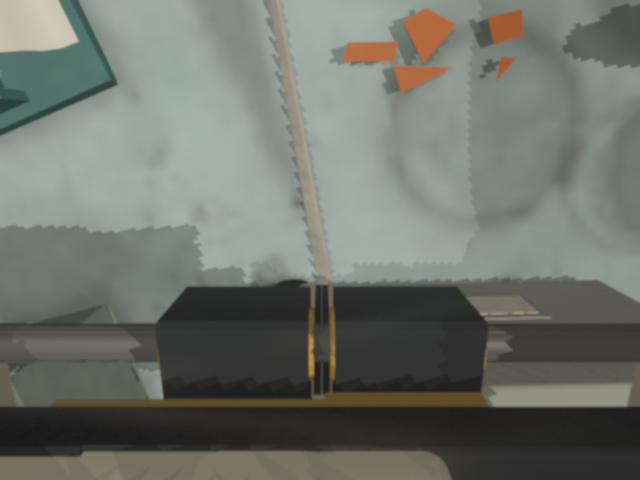

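Call:
step_arm:
  motion:
    - {"dx": -0.0013,"dy": 0,"dz": -0.0137,"ax": 0,"ay": -0.09,"az": 0,"gripper": 0}
    - {"dx": -0.0022,"dy": 0,"dz": -0.0262,"ax": 0,"ay": -0.172,"az": 0,"gripper": 0}
    - {"dx": -0.0025,"dy": 0,"dz": -0.0387,"ax": 0,"ay": -0.25,"az": 0,"gripper": 0}
    - {"dx": -0.0023,"dy": 0,"dz": -0.0512,"ax": 0,"ay": -0.328,"az": 0,"gripper": 0}
    - {"dx": -0.0019,"dy": 0,"dz": -0.0606,"ax": 0,"ay": -0.385,"az": 0,"gripper": 0}

```text
clock: 19.5
eef_pos: [475.7, -326.6, 31.7]
tcp_rot: [-0.575, -0.411, 0.412, 0.575]
contact_force: [-0.9, 0.0, 0.8]
finger_gap: 0.006
```

```bash
python3 - <<'E'
from h import *
rows([.27,.24,.22,.2,.18])
E
```

```text
t19.50 pos [ 475.7 -326.6   31.7] F [-0.9  0.   0.8]
0.27 [-0.002  -0.0007 -0.012 ] [-0.001 -0.058 -0.001]
0.24 [-0.0029 -0.0007 -0.0214] [-0.001 -0.115 -0.001]
0.22 [-0.0033 -0.0007 -0.0276] [-0.001 -0.153 -0.001]
0.2 [-0.0036 -0.0007 -0.0339] [-0.001 -0.192 -0.001]
0.18 [-0.0038 -0.0007 -0.0401] [-0.001 -0.23  -0.001]
```

Call:
step_arm:
  motion:
    - {"dx": -0.001,"dy": 0,"dz": -0.01,"ax": 0,"ay": -0.058,"az": 0,"gripper": 0}
    - {"dx": -0.002,"dy": 0,"dz": -0.019,"ax": 0,"ay": -0.115,"az": 0,"gripper": 0}
    - {"dx": -0.0025,"dy": 0,"dz": -0.0265,"ax": 0,"ay": -0.153,"az": 0,"gripper": 0}
    - {"dx": -0.003,"dy": 0,"dz": -0.0335,"ax": 0,"ay": -0.192,"az": 0,"gripper": 0}
    - {"dx": -0.003,"dy": 0,"dz": -0.04,"ax": 0,"ay": -0.23,"az": 0,"gripper": 0}

```text
clock: 19.92
eef_pos: [494.4, -334.4, 31.6]
tcp_rot: [0.549, 0.445, -0.446, -0.549]
contact_force: [-0.9, -0.4, 0.0]
finger_gap: 0.005
```

```bash
python3 - <<'E'
from h import *
rows([.17,.16,.15,.14,.13,.12])
p,d=viewer.camera("top"); save("t20",p,4,(330,180,500,330)); np.savez("t20.npz",p=p,d=d)
rows([.17,.16,.15,.14,.13,.12])
E
```

```text
t19.92 pos [ 494.4 -334.4   31.6] F [-0.9 -0.4  0. ]
0.17 [-0.0015 -0.0008 -0.0026] [-0.001 -0.017 -0.001]
0.16 [-0.0019 -0.0008 -0.0057] [-0.001 -0.036 -0.001]
0.15 [-0.0022 -0.0008 -0.0088] [-0.001 -0.055 -0.001]
0.14 [-0.0025 -0.0008 -0.0119] [-0.001 -0.074 -0.001]
0.13 [-0.0028 -0.0008 -0.015 ] [-0.001 -0.094 -0.001]
0.12 [-0.0031 -0.0008 -0.0181] [-0.001 -0.113 -0.001]
t19.97 pos [ 495.3 -334.5   31.7] F [ 1.5 -0.3  1.1]
0.17 [-0.0018 -0.0006 -0.0008] [ 0.001 -0.013 -0.001]
0.16 [-0.0022 -0.0006 -0.0039] [ 0.001 -0.033 -0.001]
0.15 [-0.0025 -0.0006 -0.007 ] [ 0.001 -0.052 -0.001]
0.14 [-0.0028 -0.0006 -0.0102] [ 0.001 -0.071 -0.001]
0.13 [-0.0031 -0.0006 -0.0133] [ 0.001 -0.09  -0.001]
0.12 [-0.0034 -0.0006 -0.0164] [ 0.001 -0.109 -0.001]
```

View pics/t20.png

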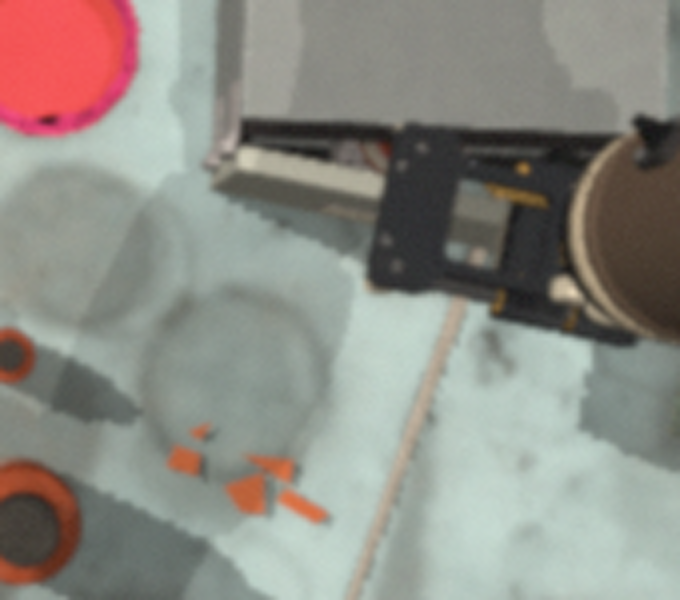

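Call:
step_arm:
  motion:
    - {"dx": -0.0005,"dy": 0,"dz": -0.003,"ax": 0,"ay": -0.02,"az": 0,"gripper": 0}
    - {"dx": -0.001,"dy": 0,"dz": -0.006,"ax": 0,"ay": -0.035,"az": 0,"gripper": 0}
    - {"dx": -0.0015,"dy": 0,"dz": -0.009,"ax": 0,"ay": -0.055,"az": 0,"gripper": 0}
    - {"dx": -0.002,"dy": 0,"dz": -0.012,"ax": 0,"ay": -0.075,"az": 0,"gripper": 0}
    - {"dx": -0.002,"dy": 0,"dz": -0.014,"ax": 0,"ay": -0.09,"az": 0,"gripper": 0}

```text
clock: 20.38
eef_pos: [501.6, -336.4, 31.6]
tcp_rot: [0.538, 0.459, -0.459, -0.538]
contact_force: [-1.3, 0.6, 0.4]
finger_gap: 0.002
```

```bash
cat >> h.py <<'E'
def est():
    s=env.sense(); M=R.from_quat(s["tcp_rot"]).as_matrix()
    c=s["eef_pos"][:2]-H; b=np.degrees(np.arctan2(M[1,0],M[0,0]))
    r=np.hypot(*c); ang=np.arctan2(c[1],c[0]); off=np.arcsin(21.5/r); # dir of contact line
    th=-np.pi/2+PSI-(ang+off) if False else -(ang-off+np.pi/2-PSI)
    n=-M[:,2]; print("t%.2f yaw %.2f th_est %.3f push F along -z(tool) %.1f  F %s r %.1f"%(s["clock"],b,th,-(s["contact_force"]@n),np.round(s["contact_force"],1),r))
E
python3 - <<'E'
from h import *
est(); rows([.12,.115,.11,.105,.1])
E
```

```text
t20.38 yaw 80.88 th_est 0.408 push F along -z(tool) 1.4  F [-1.3  0.6  0.4] r 155.5
t20.38 pos [ 501.6 -336.4   31.6] F [-1.3  0.6  0.4]
0.12 [-0.0024 -0.0009 -0.0032] [ 0.    -0.021  0.   ]
0.115 [-0.0026 -0.0009 -0.0048] [ 0.   -0.03  0.  ]
0.11 [-0.0028 -0.0009 -0.0063] [ 0.   -0.04  0.  ]
0.105 [-0.003  -0.0009 -0.0079] [ 0.    -0.049  0.   ]
0.1 [-0.0031 -0.0009 -0.0095] [ 0.    -0.059  0.   ]
```

Call:
step_arm:
  motion:
    - {"dx": 0,"dy": 0,"dz": -0.002,"ax": 0,"ay": -0.012,"az": 0,"gripper": 0}
    - {"dx": 0,"dy": 0,"dz": -0.004,"ax": 0,"ay": -0.025,"az": 0,"gripper": 0}
    - {"dx": 0,"dy": 0,"dz": -0.006,"ax": 0,"ay": -0.037,"az": 0,"gripper": 0}

```text
clock: 20.63
eef_pos: [503.8, -337.1, 31.5]
tcp_rot: [-0.534, -0.463, 0.464, 0.534]
contact_force: [-5.3, 0.1, 4.8]
finger_gap: -0.001
```

Call:
step_arm:
  motion:
    - {"dx": 0,"dy": 0,"dz": -0.002,"ax": 0,"ay": -0.012,"az": 0,"gripper": 0}
    - {"dx": 0,"dy": 0,"dz": -0.004,"ax": 0,"ay": -0.025,"az": 0,"gripper": 0}

```text
clock: 20.8
eef_pos: [504.9, -337.5, 31.5]
tcp_rot: [-0.53, -0.466, 0.468, 0.531]
contact_force: [-8.3, 0.4, 5.8]
finger_gap: 0.006
```

Call:
step_arm:
  motion:
    - {"dx": 0,"dy": 0,"dz": -0.002,"ax": 0,"ay": -0.012,"az": 0,"gripper": 0}
    - {"dx": 0,"dy": 0,"dz": -0.004,"ax": 0,"ay": -0.025,"az": 0,"gripper": 0}

```text
clock: 20.97
eef_pos: [506.5, -338.0, 31.4]
tcp_rot: [-0.527, -0.469, 0.471, 0.529]
contact_force: [-9.1, 0.0, 6.0]
finger_gap: 0.006
```

Call:
step_arm:
  motion:
    - {"dx": 0,"dy": -0.001,"dz": -0.002,"ax": 0,"ay": -0.012,"az": 0,"gripper": 0}
    - {"dx": 0,"dy": -0.001,"dz": -0.004,"ax": 0,"ay": -0.025,"az": 0,"gripper": 0}

```text
clock: 21.13
eef_pos: [507.7, -338.4, 31.5]
tcp_rot: [-0.524, -0.472, 0.475, 0.526]
contact_force: [-8.9, -1.6, 4.7]
finger_gap: 0.006
```

Call:
step_arm:
  motion:
    - {"dx": 0,"dy": 0,"dz": -0.002,"ax": 0,"ay": -0.012,"az": 0,"gripper": 0}
    - {"dx": 0,"dy": 0,"dz": -0.004,"ax": 0,"ay": -0.025,"az": 0,"gripper": 0}

```text
clock: 21.3
eef_pos: [509.4, -338.8, 31.5]
tcp_rot: [-0.521, -0.476, 0.479, 0.523]
contact_force: [-10.4, -1.2, 5.8]
finger_gap: 0.009
```

```bash
sed -i 's/-(ang-off+np.pi\/2-PSI)/-(ang+off+np.pi\/2-PSI)/' h.py; python3 - <<'E'
from h import *
est(); rows([.1,.09,.08])
E
```

```text
t21.30 yaw 84.87 th_est 0.078 push F along -z(tool) 10.3  F [-10.4  -1.2   5.8] r 155.8
t21.30 pos [ 509.4 -338.8   31.5] F [-10.4  -1.2   5.8]
0.1 [-0.0003 -0.001   0.0067] [-0.009  0.074 -0.002]
0.09 [-0.0008 -0.001   0.0037] [-0.009  0.055 -0.002]
0.08 [-0.0013 -0.001   0.0006] [-0.009  0.036 -0.002]
```

Call:
step_arm:
  motion:
    - {"dx": 0,"dy": -0.001,"dz": -0.001,"ax": 0,"ay": 0,"az": 0,"gripper": 0}
    - {"dx": 0,"dy": -0.001,"dz": -0.002,"ax": 0,"ay": 0,"az": 0,"gripper": 0}
    - {"dx": 0,"dy": -0.001,"dz": -0.003,"ax": 0,"ay": 0,"az": 0,"gripper": 0}

```text
clock: 21.55
eef_pos: [510.4, -338.9, 31.5]
tcp_rot: [-0.521, -0.475, 0.479, 0.523]
contact_force: [-9.7, -1.1, 3.0]
finger_gap: 0.006
```

Call:
step_arm:
  motion:
    - {"dx": 0,"dy": -0.001,"dz": -0.001,"ax": 0,"ay": -0.005,"az": 0,"gripper": 0}
    - {"dx": 0,"dy": -0.001,"dz": -0.002,"ax": 0,"ay": -0.01,"az": 0,"gripper": 0}
    - {"dx": 0,"dy": -0.001,"dz": -0.003,"ax": 0,"ay": -0.015,"az": 0,"gripper": 0}

```text
clock: 21.8
eef_pos: [511.2, -339.2, 31.6]
tcp_rot: [-0.518, -0.477, 0.481, 0.522]
contact_force: [-10.7, -1.6, 0.3]
finger_gap: 0.004
```

Call:
step_arm:
  motion:
    - {"dx": 0,"dy": 0,"dz": -0.001,"ax": 0,"ay": -0.005,"az": 0,"gripper": 0}
    - {"dx": 0,"dy": 0,"dz": -0.002,"ax": 0,"ay": -0.01,"az": 0,"gripper": 0}
    - {"dx": 0,"dy": 0,"dz": -0.003,"ax": 0,"ay": -0.015,"az": 0,"gripper": 0}

```text
clock: 22.05
eef_pos: [512.4, -339.5, 31.6]
tcp_rot: [-0.517, -0.479, 0.483, 0.52]
contact_force: [-12.3, -2.4, 1.8]
finger_gap: 0.009
```

Call:
step_arm:
  motion:
    - {"dx": 0,"dy": 0,"dz": -0.001,"ax": 0,"ay": -0.005,"az": 0,"gripper": 0}
    - {"dx": 0,"dy": 0,"dz": -0.002,"ax": 0,"ay": -0.01,"az": 0,"gripper": 0}

```text
clock: 22.22
eef_pos: [513.2, -339.6, 31.6]
tcp_rot: [-0.515, -0.48, 0.485, 0.519]
contact_force: [-12.7, -2.0, 2.0]
finger_gap: 0.008
```

Call:
step_arm:
  motion:
    - {"dx": 0,"dy": 0,"dz": -0.001,"ax": 0,"ay": -0.005,"az": 0,"gripper": 0}
    - {"dx": 0,"dy": 0,"dz": -0.002,"ax": 0,"ay": -0.01,"az": 0,"gripper": 0}

```text
clock: 22.38
eef_pos: [514.0, -339.8, 31.6]
tcp_rot: [-0.514, -0.481, 0.486, 0.518]
contact_force: [-13.0, -2.1, 2.1]
finger_gap: 0.008
```

Call:
step_arm:
  motion:
    - {"dx": 0,"dy": 0,"dz": -0.001,"ax": 0,"ay": -0.005,"az": 0,"gripper": 0}
    - {"dx": 0,"dy": 0,"dz": -0.001,"ax": 0,"ay": -0.005,"az": 0,"gripper": 0}

```text
clock: 22.55
eef_pos: [514.7, -340.0, 31.6]
tcp_rot: [-0.513, -0.482, 0.487, 0.517]
contact_force: [-12.1, -1.7, 2.4]
finger_gap: 0.007
```

Call:
step_arm:
  motion:
    - {"dx": 0,"dy": 0,"dz": -0.001,"ax": 0,"ay": -0.005,"az": 0,"gripper": 0}
    - {"dx": 0,"dy": 0,"dz": -0.001,"ax": 0,"ay": -0.005,"az": 0,"gripper": 0}

```text
clock: 22.72
eef_pos: [515.1, -340.1, 31.6]
tcp_rot: [-0.513, -0.483, 0.487, 0.516]
contact_force: [-12.0, -2.6, 1.6]
finger_gap: 0.003
```

Call:
step_arm:
  motion:
    - {"dx": 0,"dy": 0,"dz": -0.001,"ax": 0,"ay": -0.005,"az": 0,"gripper": 0}
    - {"dx": 0,"dy": 0,"dz": -0.001,"ax": 0,"ay": -0.005,"az": 0,"gripper": 0}

```text
clock: 22.88
eef_pos: [519.6, -339.1, 32.6]
tcp_rot: [-0.513, -0.486, 0.486, 0.514]
contact_force: [-5.4, -2.9, -3.3]
finger_gap: 0.008
```

Call:
step_arm:
  motion:
    - {"dx": 0,"dy": 0,"dz": -0.001,"ax": 0,"ay": -0.005,"az": 0,"gripper": 0}
    - {"dx": 0,"dy": 0,"dz": -0.001,"ax": 0,"ay": -0.005,"az": 0,"gripper": 0}

```text
clock: 23.05
eef_pos: [519.5, -339.1, 32.6]
tcp_rot: [-0.512, -0.486, 0.487, 0.513]
contact_force: [-6.2, -2.5, 0.7]
finger_gap: 0.006
```

```bash
python3 - <<'E'
from h import *
est(); rows([.05,.04,.03])
E
```

```text
t23.05 yaw 87.01 th_est 0.012 push F along -z(tool) 6.0  F [-6.2 -2.5  0.7] r 153.9
t23.05 pos [ 519.5 -339.1   32.6] F [-6.2 -2.5  0.7]
0.05 [-0.0034  0.0013  0.0117] [-0.004  0.05  -0.001]
0.04 [-0.0039  0.0013  0.0086] [-0.004  0.031 -0.001]
0.03 [-0.0044  0.0013  0.0055] [-0.004  0.012 -0.001]
```

Call:
step_arm:
  motion:
    - {"dx": 0,"dy": 0,"dz": 0.004,"ax": 0,"ay": 0,"az": 0,"gripper": 0}
    - {"dx": 0,"dy": 0,"dz": 0.012,"ax": 0,"ay": 0,"az": 0,"gripper": 0}
    - {"dx": 0,"dy": 0,"dz": 0.03,"ax": 0,"ay": 0,"az": 0,"gripper": 0}
    - {"dx": 0,"dy": 0,"dz": 0.06,"ax": 0,"ay": 0,"az": 0,"gripper": 0}
    - {"dx": 0,"dy": 0,"dz": 0.1,"ax": 0,"ay": 0,"az": 0,"gripper": 0}

```text
clock: 23.47
eef_pos: [471.5, -335.3, 33.3]
tcp_rot: [0.513, 0.488, -0.487, -0.512]
contact_force: [0.8, -0.7, 0.9]
finger_gap: 0.005
```

Call:
step_arm:
  motion:
    - {"dx": 0,"dy": -0.07,"dz": 0.01,"ax": 0,"ay": 0,"az": 0,"gripper": 0}
    - {"dx": 0,"dy": -0.15,"dz": 0.02,"ax": 0,"ay": 0,"az": 0,"gripper": 0}
    - {"dx": 0,"dy": -0.22,"dz": 0.04,"ax": 0,"ay": 0,"az": 0,"gripper": 0}
    - {"dx": 0,"dy": -0.3,"dz": 0.06,"ax": 0,"ay": 0,"az": 0,"gripper": 0}
    - {"dx": 0,"dy": -0.3,"dz": 0.06,"ax": 0,"ay": 0,"az": 0,"gripper": 0}

```text
clock: 23.88
eef_pos: [442.9, -335.3, 190.3]
tcp_rot: [0.516, 0.487, -0.486, -0.509]
contact_force: [2.3, -0.4, 0.6]
finger_gap: 0.006
```

```bash
python3 - <<'E'
from h import *
est()
p,d=viewer.camera("top"); save("t21",p,4,(350,120,520,250)); save("t21f",p)
X,uv=cloud(pose("top"),d)
m=(X[:,0]>500)&(X[:,0]<570)&(X[:,1]>-400)&(X[:,1]<-180)&(X[:,2]>92)&(X[:,2]<110); Y=X[m]
for a in range(-390,-185,20):
    k=abs(Y[:,1]-a)<10
    if k.sum()>4: print(a,k.sum(),np.round(np.percentile(Y[k,0],[2,10,50]),1))
p,d=viewer.camera("side"); save("s21",p,4,(280,150,440,280))
p,d=viewer.camera("wrist"); save("w21",p)
E
```

```text
t23.88 yaw 87.02 th_est 0.468 push F along -z(tool) -2.3  F [ 2.3 -0.4  0.6] r 180.8
-390 108 [532.  534.  552.9]
-370 196 [531.9 533.7 552.6]
-350 200 [532.5 535.2 552.5]
-330 192 [533.3 535.  553.8]
-310 180 [534.4 536.4 553.4]
-290 188 [534.4 536.1 553.3]
-270 175 [535.1 537.6 553.6]
-250 186 [535.8 537.4 554.5]
-230 172 [536.9 539.  554.7]
-210 174 [536.9 538.7 554.1]
-190 78 [537.2 538.7 553.7]
```

View pics/t21.png

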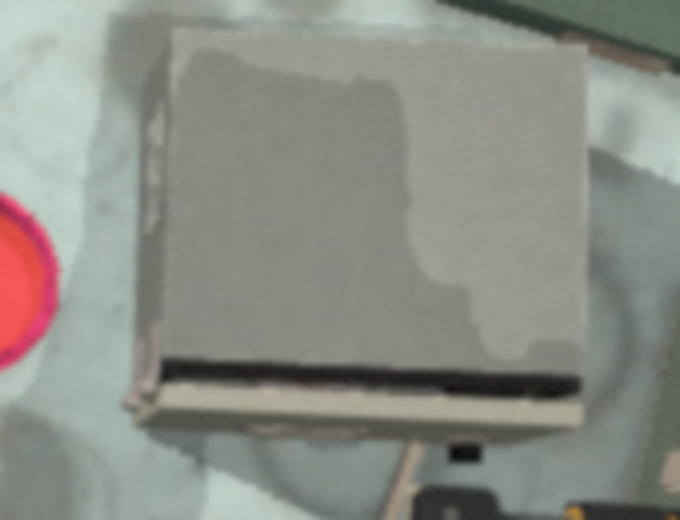

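View pics/s21.png

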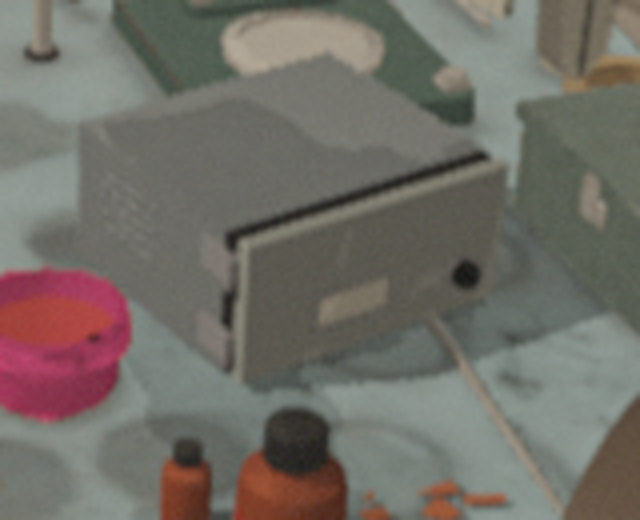

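View pics/w21.png

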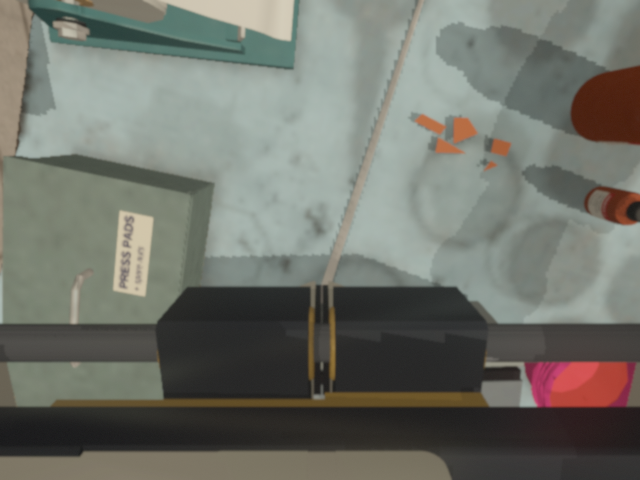

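Call:
step_arm:
  motion:
    - {"dx": 0,"dy": 0,"dz": 0,"ax": 0,"ay": 0,"az": 0,"gripper": 0}
    - {"dx": 0,"dy": 0,"dz": 0,"ax": 0,"ay": 0,"az": 0,"gripper": 0}
    - {"dx": 0,"dy": 0,"dz": 0,"ax": 0,"ay": 0,"az": 0,"gripper": 0}
    - {"dx": 0,"dy": 0,"dz": 0,"ax": 0,"ay": 0,"az": 0,"gripper": 0}
    - {"dx": 0,"dy": 0,"dz": 0,"ax": 0,"ay": 0,"az": 0,"gripper": 0}

```text
clock: 24.45
eef_pos: [440.8, -334.1, 182.5]
tcp_rot: [-0.512, -0.487, 0.487, 0.513]
contact_force: [-0.2, 0.7, -0.1]
finger_gap: 0.009
```

```bash
python3 - <<'E'
from h import *
p,d=viewer.camera("top"); save("t22g",p,5,(375,195,500,240)); pp=pose("top")
X,uv=cloud(pp,d)
m=(X[:,0]>500)&(X[:,0]<547)&(X[:,1]>-385)&(X[:,1]<-195)&(X[:,2]>92)&(X[:,2]<110); Y=X[m]
e=[];f=[]
C=X[(X[:,0]>547)&(X[:,1]>-385)&(X[:,1]<-195)&(X[:,2]>95)&(X[:,2]<108)&(X[:,0]<760)]
for a in range(-380,-195,10):
    k=abs(Y[:,1]-a)<5; e.append((a,np.percentile(Y[k,0],50))); k=abs(C[:,1]-a)<5; f.append((a,np.percentile(C[k,0],98)))
print("door slope",np.polyfit(*np.array(e).T,1),"cab back slope",np.polyfit(*np.array(f).T,1))
for t in ("steel_cup","tub_lid_up"):
    for r in spotter.landmark_of(t,"top")[:1]: print(t,round(r["score"],2),np.round(at_z(pp,[r["pixel"]],0)[0],1))
est()
E
```

```text
door slope [2.64710599e-02 5.47308457e+02] cab back slope [2.85337422e-02 7.23530701e+02]
steel_cup 0.61 [388.4 156.5   0. ]
tub_lid_up 0.74 [491.1 193.    0. ]
t24.60 yaw 87.03 th_est 0.480 push F along -z(tool) -0.4  F [0.4 0.8 0.5] r 181.1
```

View pics/t22g.png

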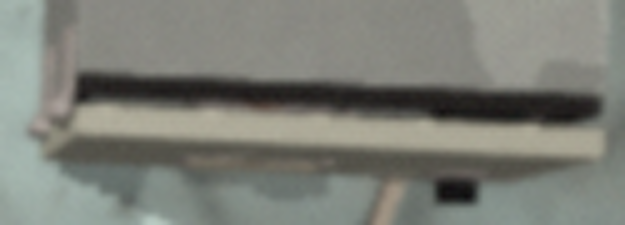

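```bash
python3 -c "
from rig import env
print(env.hand_in())"
```

```text
the job is handed in; nothing more can be done
None
```

I stood the middle-sized dye bottle in the door rack, pushed the door shut until the latch snapped, and handed the job in at about 24.6 s of the 72 s. No verdict was reported.

- **Bottle:** After I let go with the door still open (about 1.5 rad), the cap centre was at (453.6, −226.3, 97) mm. That is about 1 mm from my estimate of the rack centre, with the cap top about 98 mm up, as expected for an upright bottle on the rack floor. The closed door hides the bottle, so I could not check it again after the snap.
- **Door and latch:** The push rose to about 13 N, then the door jumped about 4.5 mm and the force fell to about 6 N, the finger then resting against the stop. After I backed off, the door edge stayed parallel to the cabinet to about 0.002 rad and did not spring back. That fits a snapped latch; the latch tongue itself cannot be seen.
- **Disagreement with the tool description:** The first grasp closed on the bottle's neck. The wrist camera's depth readings and the side view showed the fingertips about 41 mm further back than stated. I opened again with the bottle still upright and used the measured fingertip position from then on.
- **Other things:** I did not touch the steel cup or the tub lid. Their network-reported positions at the end differ by up to about 10 mm from the start, which is about the scatter those readings showed throughout. I did not check the drop bottle, which stands inside the cabinet.

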